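Nest the three shells of a sample bath

TASK

Assemble the sample bath: first lower the white liner into the steel jacket until it sits on the bottom. Then take the orange insert out of its sloping cradle, stand it upright on the bare bench and let go of it, then pick it up again and lower it into the liner until it sits on the bottom. Leave the jacket where it stands, let no vessel drop, and do not disturb the other labware.

Things in the scene. Friction and masses are not known exactly. Their poses are not given: they have to be found in the camera images.
- jacket: The outer shell: open steel cup, outside diameter 84 mm, 70 mm high, wall 3.5 mm (inside diameter 77 mm), floor 4 mm thick; stands upright on the bench. Origin at the centre of its underside, z up towards the mouth.
- liner: The middle shell: open white plastic cup, outside diameter 66 mm, 97 mm high, straight wall 3 mm (inside diameter 60 mm), floor 4 mm thick, foot edge bevelled; stands upright on the bench. Origin at the centre of its underside, z up to the mouth. Seated, its rim is 31 mm above the jacket's rim.
- insert: The inner shell: open orange plastic cup, 51 mm across, 126 mm long, straight wall 3 mm, floor 4 mm, foot edge bevelled. It leans in the cradle: its z axis (foot to mouth) rises 25 degrees above level and points to the robot's right (roughly -y). Origin at the centre of its underside (foot), 45 mm above the bench at the start. Seated, its rim is 33 mm above the liner's rim.
- cradle: Blue fixed cradle, base plate 140 x 100 x 8 mm, with a sloping V of two rails that carries the 72 mm of the insert nearest its foot; the 54 mm nearest the mouth are free all round. Origin on the bench near its middle; its -x axis points to the mouth's side; the insert's foot lies at x = 50 mm, z = 45 mm.
- flask_a: Bystander: glass volumetric flask, 72 mm across, 165 mm high, origin at the centre of its underside.
- flask_b: Bystander: the same kind of flask, 72 mm across, 165 mm high, origin at the centre of its underside.
- amber_jar: Bystander: amber jar with black cap, 76 mm across, 110 mm high, origin at the centre of its underside.
- wash_bottle: Bystander: white bottle with red cap, 66 mm across, 170 mm high, origin at the centre of its underside.
- glass_beaker: Bystander: green glass beaker, 60 mm across, 75 mm high, origin at the centre of its underside.
- dish: Bystander: low white ceramic dish, 66 mm across, 22 mm high, origin at the centre of its underside.

How it is judged (in metres and radians):
On the way, in this order (a step that is already met when the one before it is completed fails the run):
1. The white liner sits on the bottom of the steel jacket (its underside less than 8 mm above the jacket's underside, upright in it) and has been let go (horizontal distance between liner and jacket below 0.009 m and z of liner in the frame of jacket between 0 and 0.008 m and angle between the z axis of liner and the z axis of jacket, either way round below 0.08 rad and contact force between the fingers and liner below 0.05 N and linear speed of liner below 0.02 m/s), for 0.2 s.
2. The orange insert stands upright on the bare bench, out of the cradle, let go and at rest for at least 0.2 s (angle between insert's own z axis and vertical below 0.08 rad and height (world z) of insert between -0.003 and 0.004 m and contact force between the fingers and insert below 0.05 N and linear speed of insert below 0.02 m/s), for 0.2 s.
At the end, for the whole second after the job is handed in: The jacket stands on the bench, the liner sits on the jacket's floor and the insert on the liner's floor (each underside less than 8 mm above the next one's underside, axes within 9 mm and 4.5 degrees), all let go and at rest (all of step 1 and horizontal distance between insert and liner below 0.009 m and z of insert in the frame of liner between 0 and 0.008 m and angle between the z axis of insert and the z axis of liner, either way round below 0.08 rad and angle between jacket's own z axis and vertical below 0.08 rad and height (world z) of jacket below 0.005 m and contact force between the fingers and jacket below 0.05 N and linear speed of each of jacket, insert below 0.02 m/s and contact force between the fingers and insert below 0.05 N); the robot touches nothing.
It fails at once if The jacket is moved more than 50 mm from where it stood (distance of jacket from where it was at the start of the episode above 0.05 m).
It fails at once if The liner or the insert is dropped or knocked: it moves faster than 0.6 m/s with no finger touching it (a fall of about 18 mm) ((linear speed of liner above 0.6 m/s and contact force between the fingers and liner below 0.05 N) or (linear speed of insert above 0.6 m/s and contact force between the fingers and insert below 0.05 N)).
It fails at once if Another piece of labware (flask, jar, bottle, beaker, dish) is moved more than 40 mm or tipped more than 30 degrees (distance of any of flask_a, flask_b, amber_jar, wash_bottle, glass_beaker, dish from where it was at the start of the episode above 0.04 m or angle between any of flask_a, flask_b, amber_jar, wash_bottle, glass_beaker, dish's own z axis and vertical above 0.52 rad).
It also fails if it takes over 72 s, if anything falls off the work surface, if the arm or the gripper's body presses on something with over 40 N, if the wrist force passes 120 N, or if a joint passes its speed limit or range.

ROBOT

A 6-joint arm with a two-finger parallel gripper is mounted at the origin on the work surface. World frame = base frame: x ahead of the robot, y to its left, z up, the work surface at z = 0. Lengths are in mm, angles in degrees, forces in N, time in s.
With the tool pointing down it reaches from about 350 to 850 mm from the base axis. Payload 8.1 kg.
Tool frame: the origin (TCP) lies between the finger pads; the fingertips stand 22 mm ahead of it and the grasp point (between the pads) lies 3 mm ahead of it; z points along the fingers, y is the direction in which the jaws open and shut (so a half turn about z gives the same grasp; the last joint's range is limited). The gripper opens to 85 mm and grips with 20 to 120 N. Pads are 22 mm wide; open, the fingers measure 114 mm over their backs; the gripper's body (76 mm by 85 mm) begins 54 mm behind the grasp point. The pads swing forward as they close: fully open they stand 13 mm farther back than shut.
Start: joints at [70.623, 7.471, 85.268, -0, 87.261, -4.893], TCP at [150.047, 580.94, 253.292] pointing down, gripper open.
Joint ranges: [-169.43, 169.43], [-51.17, 129.36], [1.28, 143.12], [-76.62, 256.62], [0, 156.53], [-152.29, 152.29]. Speed limits (degrees/s): [136.94, 136.94, 159.86, 180, 180, 180].

INTERFACE

Orientations are given as [roll, pitch, yaw] about the fixed x, y, z axes, in that order (R = Rz(yaw) Ry(pitch) Rx(roll)).
In Python, from bench import r gives the robot as it stands.
- The arm moves only by the tool drive_tool, never from a script. Its argument "moves" is a list of rows, each a list of 2 entries, a list of its own where there are three numbers: the shift along the world's x, y, z in mm, then the turn about the world's z in degrees. A call has exactly 8 rows; each row is the pose to reach, as a shift and turn from the pose commanded when the call began; what a row does not reach only later rows make up. A row lasts 1/12 s, in which the tool goes at most 41.7 mm and 7.16 degrees, less where a joint would pass 70% of its speed; a pose out of reach is approached as far as the arm can. A call with a gripper value outside its range is refused whole. "fingers" is the finger opening in mm, from 0 to 85.4, set as the call begins (left out, the last holds). The fingers move at their own pace and stop on an object; "squeeze" is the grip in N (left out, the last holds). Time passes only in rows, so rows that repeat a pose let the fingers close, or fill a call up. It gives the time, the measured TCP pose, the force and the opening at its end, in the units of the state.
- r.sense(): the state, without advancing time (a new reading comes with each control period).
- r.snapshot(name): name is "side" or "top" or "wrist"; returns a dict with "pixels" (384x512x3 uint8, red, green, blue), "camera_matrix" (3x3 intrinsics, pixels), "xyz" and "orientation" of the camera in the world. Camera axes: x right, y down, z forward; pixel columns grow to the right and rows downward; lengths in mm; the calibration is good to about 2 mm. A picture is of the moment at which its call begins. There is no depth.
- r.hand_in(): hands the job in, once; it reports no verdict.
The state is a dict: "time": time; "joint_pos": joint angles; "qd": joint speeds; "joint_efforts": joint torques, N m; "tool_pos": TCP position; "tcp_rot": TCP orientation; "ft_force": force on the tool from outside, world axes, zero at the start; "wrist_torque": the same for the moment, N m; "finger_gap": finger opening in mm.
Only numpy, scipy, OpenCV 4.12 (cv2) and the standard library are available. Lean on these libraries where they do the work, as an engineer would, in place of code of your own. Each camera call takes 0.05 s, during which the arm holds its last target.

## Working session

There is one attempt and no reset: what is moved stays moved. The work goes in short steps, Python scripts to look and compute and a tool call to move; the robot and the scene stay as the last step left them, time stands still between calls to the robot, and variables do not carry over. Pictures are saved under pics/ and viewed, and the job is handed in when it is done.

Besides the shell and the picture viewer there is one more tool, called after "Request:" by a JSON object that holds its "op" and its "data", one argument or row to a line. drive_tool: Moves the arm, as the interface text tells. Its arguments: {"type":"object","properties":{"moves":{"type":"array","items":{"type":"array"}},"fingers":{"type":"number"},"squeeze":{"type":"number"}},"required":["moves"]}

```bash
mkdir -p pics; ls
cat > h.py <<'E'
import numpy as np, cv2
from bench import r
def snap(n,f):
    s=r.snapshot(n); cv2.imwrite(f'pics/{f}.png',s['pixels'][...,::-1]); return s
E
python3 - <<'E'
from h import *
print(r.sense())
for n in ['side','top','wrist']:
    s=snap(n,n+'0'); print(n,s['camera_matrix'],s['xyz'],s['orientation'])
    np.save(f'pics/{n}0.npy',s,allow_pickle=True)
E
```

```text
pics
{'time': 0.0, 'joint_pos': array([ 7.06244070e+01,  7.51534134e+00,  8.53313846e+01, -1.20823204e-03,
        8.72606518e+01, -4.89326646e+00]), 'qd': array([ 0.08494408, -0.05852806, -0.0309995 , -0.02245646, -0.00717689,
        0.08114052]), 'joint_efforts': array([ 7.34500336e-04, -5.69395924e+01, -5.00552237e+01, -5.13634916e-05,
        1.44062773e-02, -2.08222849e-05]), 'tool_pos': array([149.86326095, 580.44610026, 252.22177989]), 'tcp_rot': array([-1.79892911e+02, -7.95695412e-03,  1.65517725e+02]), 'ft_force': array([ 0.29145359,  0.31769173, -0.11585029]), 'wrist_torque': array([ 0.0128044 , -0.00124408, -0.0324124 ]), 'finger_gap': 85.38388686567967}
side [[380.44261825   0.         257.50903452]
 [  0.         380.44261825 189.51824447]
 [  0.           0.           1.        ]] [ 429.88477212 -898.82255954  845.54826736] [-129.62467289   -1.18615945   -8.95610956]
top [[496.86054992   0.         252.10449046]
 [  0.         496.86054992 195.77680641]
 [  0.           0.           1.        ]] [ 5.06625495e+02 -2.67721647e-01  1.55546693e+03] [-177.65874494    0.80495958  -88.61774048]
wrist [[327.52283959   0.         259.06978665]
 [  0.         327.52283959 197.42925751]
 [  0.           0.           1.        ]] [ 76.35279874 598.94148973 371.74391006] [1.62863318e+02 8.57152032e-02 7.55065957e+01]
```

View pics/top0.png

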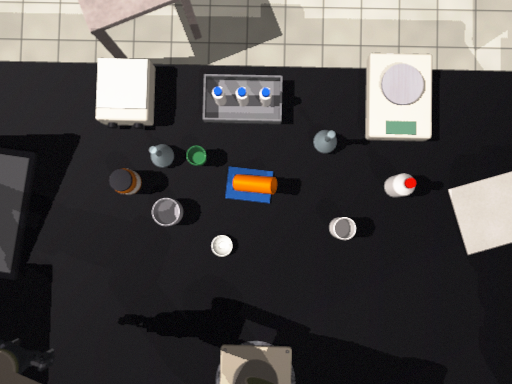

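View pics/side0.png

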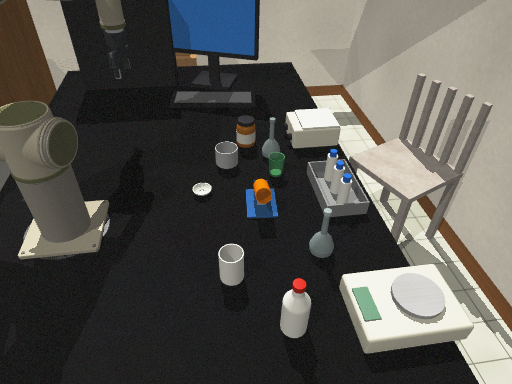

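View pics/wrist0.png

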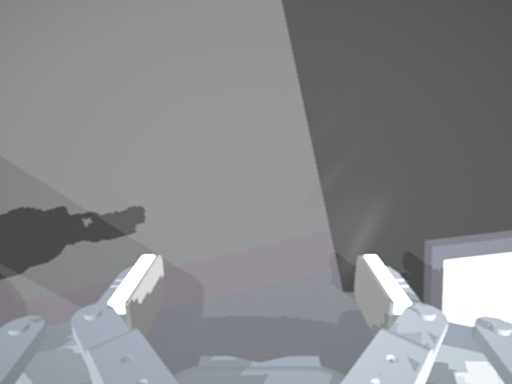

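The top view shows the jacket at about (167,212), the liner at (343,228), the insert's mouth at (275,185), and its cradle at (250,185). Next I'll measure them.

```bash
cat >> h.py <<'E'
from scipy.spatial.transform import Rotation as R
def ray(s,uv):
    K=s['camera_matrix'];d=np.linalg.inv(K)@np.array([uv[0],uv[1],1.]);
    return s['xyz'],R.from_euler('xyz',s['orientation'],degrees=True).as_matrix()@d
def onz(s,uv,z):
    o,d=ray(s,uv); return o+d*(z-o[2])/d[2]
def proj(s,p):
    c=R.from_euler('xyz',s['orientation'],degrees=True).as_matrix().T@(np.asarray(p,float)-s['xyz'])
    q=s['camera_matrix']@c; return q[:2]/q[2]
def load(n): return np.load(f'pics/{n}.npy',allow_pickle=True).item()
E
python3 - <<'E'
from h import *
s=load('top0'); im=s['pixels'][...,::-1].copy()
c=im[120:270,90:430]; big=cv2.resize(c,None,fx=2.3,fy=2.3,interpolation=cv2.INTER_CUBIC); cv2.imwrite('pics/topz.png',big)
for a,(x,y,w,h) in dict(j=(145,190,45,45),l=(322,210,40,38)).items():
    c=im[y:y+h,x:x+w]; cv2.imwrite(f'pics/z{a}.png',cv2.resize(c,None,fx=12,fy=12,interpolation=cv2.INTER_NEAREST))
s=load('side0'); im=s['pixels'][...,::-1]
cv2.imwrite('pics/sidez.png',cv2.resize(im[110:350,180:350],None,fx=2.5,fy=2.5,interpolation=cv2.INTER_CUBIC))
E
```

```text
(no output)
```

View pics/topz.png

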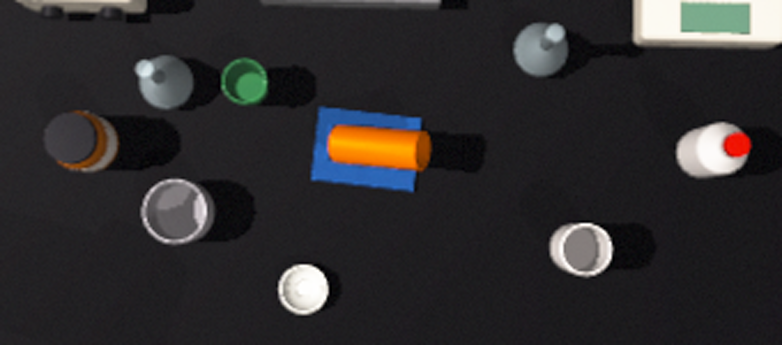

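View pics/zj.png

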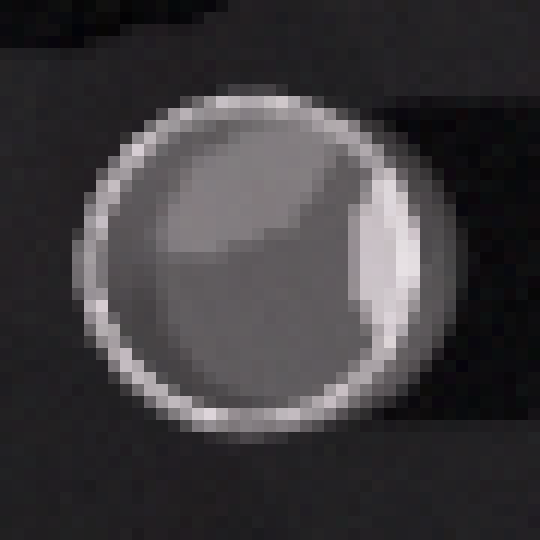

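View pics/zl.png

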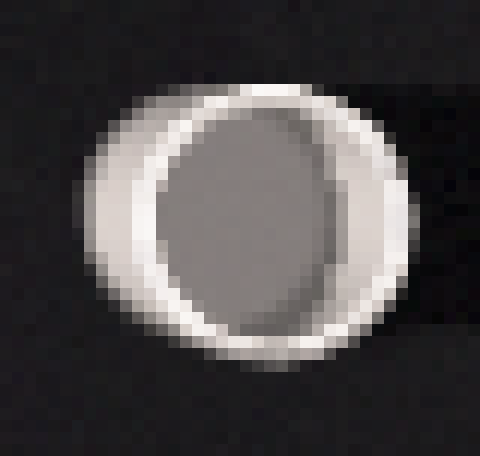

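View pics/sidez.png

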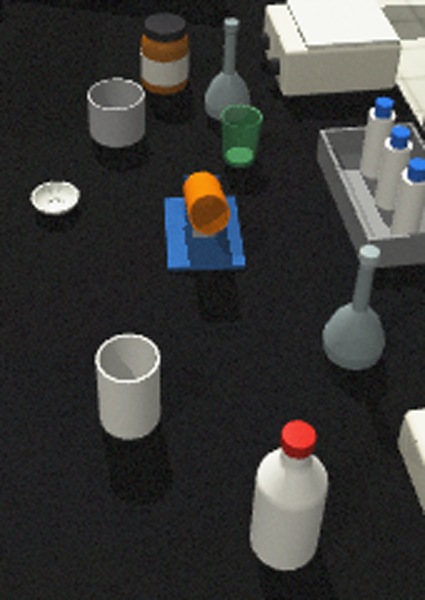

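Run:
```python
from h import *
s=load('top0'); S=load('side0'); im=s['pixels'].astype(int)
print('jacket',onz(s,(165.1,211.4),70),'liner',onz(s,(344.5,228.2),97))
hsv=cv2.cvtColor(s['pixels'],cv2.COLOR_RGB2HSV)
sub=np.zeros(hsv.shape[:2],bool); sub[160:210,215:290]=1
org=(((hsv[...,0]<22)&(hsv[...,1]>150)&(hsv[...,2]>90))&sub).astype(np.uint8)
blu=((hsv[...,0]>95)&(hsv[...,0]<130)&(hsv[...,1]>120)&(hsv[...,2]>70)&sub).astype(np.uint8)
c=np.vstack(cv2.findContours(blu|org,0,1)[0]); 
cb=np.vstack(cv2.findContours(blu,0,1)[0]); rect=cv2.minAreaRect(cb); print('blue',rect,cv2.boxPoints(rect))
co=max(cv2.findContours(org,0,1)[0],key=len); ro=cv2.minAreaRect(co); print('orange',ro,cv2.boxPoints(ro))
C=onz(s,rect[0],8); box=[onz(s,p,8)[:2] for p in cv2.boxPoints(rect)]
print('cradle',C,[np.linalg.norm(box[i]-box[(i+1)%4]) for i in range(4)])
e=[box[i]-box[(i+1)%4] for i in range(4)]
L=max(e,key=np.linalg.norm); L=L/np.linalg.norm(L); L=L if L[1]>0 else -L   # cradle +x ~ +y
print('cradle x axis',L,np.degrees(np.arctan2(L[1],L[0])))
for off in [0]:
    foot=np.array([*(C[:2]+L*(50+off)),45]); ax=np.array([*(-L*np.cos(np.radians(25))),np.sin(np.radians(25))])
    print('foot',foot,'mouth',foot+126*ax)
def circ(p,ax,r):
    u=np.cross(ax,[0,0,1.]);u/=np.linalg.norm(u);v=np.cross(ax,u);t=np.linspace(0,2*np.pi,60)
    return [p+r*(np.cos(a)*u+np.sin(a)*v) for a in t]
for cam,S_ in (('t',s),('s',S)):
    k=6;x0,y0,w,h=(220,155,70,60) if cam=='t' else (235,165,60,65)
    z=cv2.resize(S_['pixels'][y0:y0+h,x0:x0+w,::-1],None,fx=k*1.3,fy=k*1.3,interpolation=cv2.INTER_CUBIC);k*=1.3
    for p in (foot,foot+126*ax):
        q=np.array([((proj(S_,x)+.5)-[x0,y0])*k for x in circ(p,ax,25.5)]).astype(np.int32)
        cv2.polylines(z,[q],1,(255,255,255),1)
    cv2.imwrite(f'pics/ov_{cam}.png',z)
# other objects, base centres in side view
```

```text
jacket [513.87235159 281.55341074  70.        ] liner [ 477.2955828  -250.62439228   97.        ]
blue ((248.6583709716797, 184.46060180664062), (45.50577163696289, 32.706085205078125), 6.581944942474365) [[224.181   198.09782]
 [227.9299  165.60732]
 [273.13574 170.82338]
 [269.38684 203.31389]]
orange ((254.53106689453125, 183.6276092529297), (43.68192672729492, 16.60909652709961), 4.763641834259033) [[232.0759  190.08968]
 [233.4552  173.53795]
 [276.98624 177.16554]
 [275.60693 193.71727]]
cradle [604.43701278  34.59904543   8.        ] [np.float64(102.31569213340542), np.float64(142.2387495636257), np.float64(102.14029414921212), np.float64(141.87338672245946)]
cradle x axis [0.09229494 0.99573171] 84.70435273574476
foot [609.0517599   84.38563107  45.        ] mouth [598.51215915 -29.32173396  98.24990098]
```

```bash
python3 -c "
import cv2,numpy as np
a=cv2.imread('pics/ov_t.png');b=cv2.imread('pics/ov_s.png');H=max(a.shape[0],b.shape[0])
f=lambda i:cv2.copyMakeBorder(i,0,H-i.shape[0],0,0,0)
m=np.hstack([f(a),f(b)]);cv2.imwrite('pics/ov.png',cv2.resize(m,None,fx=.75,fy=.75))"
```

```text
(no output)
```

View pics/ov.png

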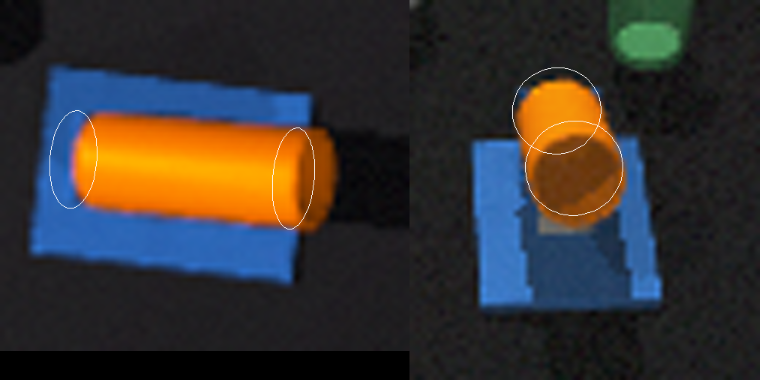

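Request:
{"op": "drive_tool", "data": {
  "moves": [
    [[27, -30, 0], -7],
    [[54, -60, 0], -14],
    [[81, -90, 0], -21],
    [[108, -120, 0], -28],
    [[135, -150, 0], -35],
    [[162, -180, 0], -42],
    [[189, -210, 0], -49],
    [[216, -240, 0], -56]
  ],
  "fingers": 85,
  "squeeze": 40
}}

```text
time: 0.82
tool_pos: [366.8, 339.2, 253.2]
tcp_rot: [180.0, -0.0, 109.2]
ft_force: [0.8, 0.3, 0.1]
finger_gap: 85.2
```

Request:
{"op": "drive_tool", "data": {
  "moves": [
    [[16, -36, 0], -6],
    [[32, -72, 0], -12],
    [[48, -108, 0], -18],
    [[64, -144, 0], -24],
    [[80, -180, 0], -25],
    [[96, -216, 0], -25],
    [[112, -252, 0], -25],
    [[128, -288, 0], -25]
  ]
}}

```text
time: 1.48
tool_pos: [494.3, 51.0, 253.2]
tcp_rot: [-180.0, -0.0, 84.5]
ft_force: [-0.2, 0.6, 0.3]
finger_gap: 84.7
```

Request:
{"op": "drive_tool", "data": {
  "moves": [
    [[-2, -40, 0], 0],
    [[-4, -80, 0], 0],
    [[-6, -120, 0], 0],
    [[-8, -160, 0], 0],
    [[-10, -200, -5], 0],
    [[-12, -240, -15], 0],
    [[-15, -275, -30], 0],
    [[-17, -303, -45], 0]
  ]
}}

```text
time: 2.15
tool_pos: [476.5, -253.0, 208.0]
tcp_rot: [180.0, 0.1, 84.4]
ft_force: [0.0, 0.4, 0.1]
finger_gap: 85.1
```

Run:
```python
from h import *
q=r.sense();print(q['tool_pos'],q['tcp_rot'])
for n in ('wrist','side','top'):
    s=snap(n,n+'1'); np.save(f'pics/{n}1.npy',s,allow_pickle=True)
    if n=='wrist': print(s['xyz'],s['orientation'],proj(s,[477,-250,97]),proj(s,[477,-250,4]))
```

```text
[ 476.48120059 -253.0054408   208.04858061] [1.79952593e+02 5.49319430e-02 8.44332559e+01]
[ 482.75303935 -178.67358142  327.39851512] [ 1.62839148e+02 -8.61631617e-02 -5.57444350e+00] [260.23223758 197.94770766] [259.78057088 170.58333186]
```

View pics/wrist1.png

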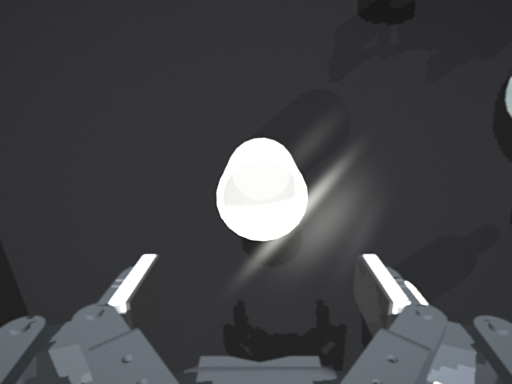

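Request:
{"op": "drive_tool", "data": {
  "moves": [
    [[1, -0.5, -20], 0],
    [[1, -0.5, -40], 0],
    [[1, -0.5, -60], 0],
    [[1, -0.5, -80], 0],
    [[1, -0.5, -95], 0],
    [[1, -0.5, -108], 0],
    [[1, -0.5, -115], 0],
    [[1, -0.5, -115], 0]
  ]
}}

```text
time: 2.97
tool_pos: [477.4, -249.4, 91.9]
tcp_rot: [-179.9, -0.1, 84.6]
ft_force: [-0.2, -0.7, -1.2]
finger_gap: 85.3
```

Request:
{"op": "drive_tool", "data": {
  "moves": [
    [[0, 0, 0], 0],
    [[0, 0, 0], 0],
    [[0, 0, 0], 0],
    [[0, 0, 0], 0],
    [[0, 0, 0], 0],
    [[0, 0, 0], 0],
    [[0, 0, 0], 0],
    [[0, 0, 0], 0]
  ],
  "fingers": 50,
  "squeeze": 40
}}

```text
time: 3.63
tool_pos: [479.1, -251.2, 95.0]
tcp_rot: [179.9, 0.1, 84.5]
ft_force: [0.3, 0.1, 7.1]
finger_gap: 63.5
```

Run:
```python
from h import *
q=r.sense();print(q['tool_pos'],q['tcp_rot'],q['ft_force'],q['finger_gap'])
s=snap('side','side2')
cv2.imwrite('pics/side2z.png',cv2.resize(s['pixels'][160:330,150:340,::-1],None,fx=3.5,fy=3.5,interpolation=cv2.INTER_CUBIC))
```

```text
[ 479.10214334 -251.17539743   94.9796236 ] [1.79852663e+02 6.70874315e-02 8.45121626e+01] [0.29077624 0.11361121 7.10555918] 63.49683573163388
```

View pics/side2z.png

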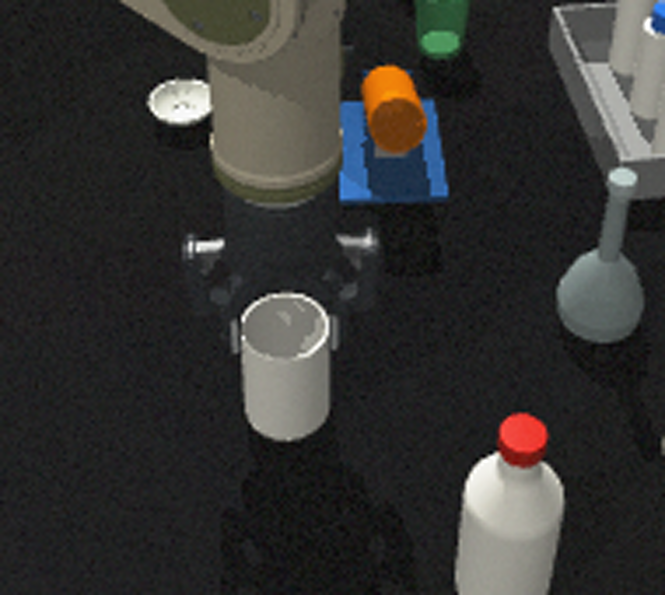

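Request:
{"op": "drive_tool", "data": {
  "moves": [
    [[0, 0, 10], 0],
    [[0, 0, 30], 0],
    [[0, 0, 55], 0],
    [[0, 0, 85], 0],
    [[0, 10, 110], 0],
    [[2, 35, 125], 0],
    [[4, 70, 130], 0],
    [[6, 110, 130], 0]
  ]
}}

```text
time: 4.35
tool_pos: [484.9, -141.0, 226.5]
tcp_rot: [179.8, 0.1, 84.4]
ft_force: [1.1, 1.3, -2.2]
finger_gap: 63.5
```

Request:
{"op": "drive_tool", "data": {
  "moves": [
    [[2, 40, 0], 0],
    [[5, 80, 0], 0],
    [[8, 120, 0], 0],
    [[11, 160, 0], 0],
    [[14, 200, 0], 0],
    [[17, 240, 0], 0],
    [[20, 280, 0], 0],
    [[23, 320, 0], 0]
  ]
}}

```text
time: 5.02
tool_pos: [506.6, 181.4, 224.0]
tcp_rot: [180.0, -0.0, 84.5]
ft_force: [0.4, -0.5, -2.1]
finger_gap: 63.5
```

Request:
{"op": "drive_tool", "data": {
  "moves": [
    [[3, 35, 0], 0],
    [[5, 60, 0], 0],
    [[6, 80, 0], 0],
    [[7, 92, 0], 0],
    [[7, 100, 0], 0],
    [[7, 102, 0], 0],
    [[7, 102, 0], 0],
    [[7, 102, 0], 0]
  ]
}}

```text
time: 5.68
tool_pos: [514.2, 280.4, 223.3]
tcp_rot: [-180.0, 0.0, 84.5]
ft_force: [-0.4, 0.6, -1.9]
finger_gap: 63.5
```

Run:
```python
from h import *
q=r.sense();print(q['tool_pos'],q['tcp_rot'],q['ft_force'],q['finger_gap'])
s=snap('side','side3');np.save(f'pics/side3.npy',s,allow_pickle=True)
w=snap('wrist','wrist3');np.save(f'pics/wrist3.npy',w,allow_pickle=True)
t=snap('top','top3');np.save(f'pics/top3.npy',t,allow_pickle=True)
a=cv2.resize(s['pixels'][60:200,150:330,::-1],None,fx=3,fy=3,interpolation=cv2.INTER_CUBIC)
cv2.imwrite('pics/side3z.png',a)
```

```text
[514.18206403 280.36136831 223.32248057] [-1.79994880e+02  3.18868605e-02  8.44634739e+01] [-0.40626294  0.57078885 -1.91440241] 63.5287990779347
```

View pics/side3z.png

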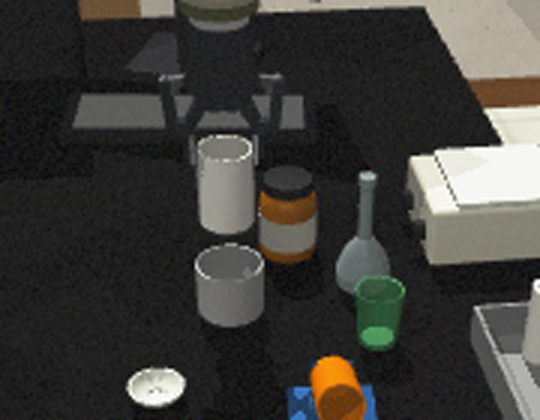

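View pics/wrist3.png

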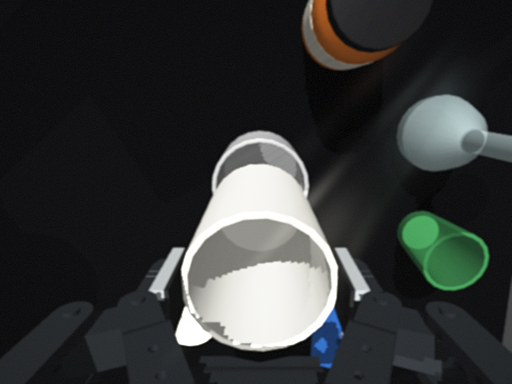

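View pics/top3.png

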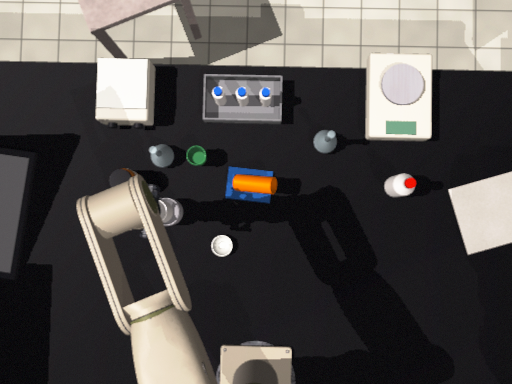

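Run:
```python
from h import *
w=load('wrist3')
def ring(c,rad,z):
    return np.array([proj(w,[c[0]+rad*np.cos(a),c[1]+rad*np.sin(a),z]) for a in np.linspace(0,2*np.pi,80)])
im=cv2.resize(w['pixels'][...,::-1],None,fx=1.5,fy=1.5)
for c,rad,z in (((514,280.5),33,227.5),((514,280.5),33,130.5),((514,281.5),42,70),((514,281.5),42,0)):
    cv2.polylines(im,[((ring(c,rad,z)+.5)*1.5).astype(np.int32)],1,(0,0,255),1)
cv2.imwrite('pics/w3o.png',im)
```

```text
(no output)
```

View pics/w3o.png

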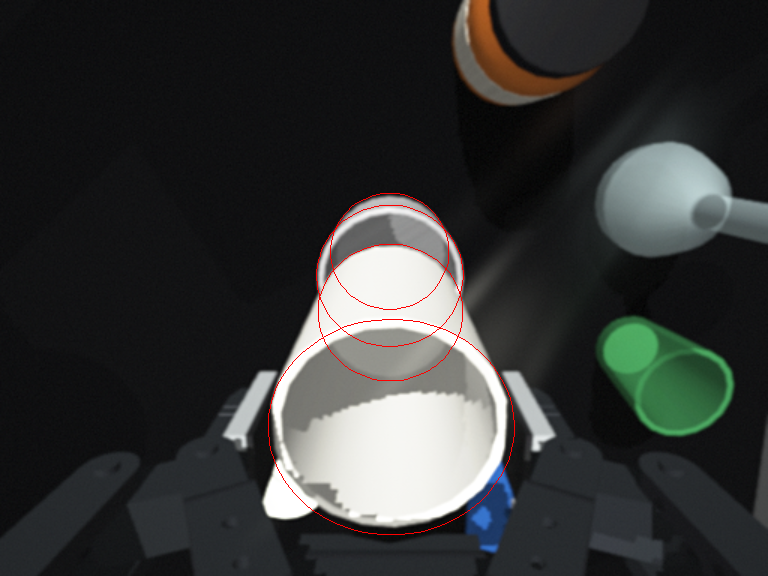

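Request:
{"op": "drive_tool", "data": {
  "moves": [
    [[0, 1, -12], 0],
    [[0, 1, -26], 0],
    [[0, 1, -42], 0],
    [[0, 1, -58], 0],
    [[0, 1, -74], 0],
    [[0, 1, -90], 0],
    [[0, 1, -104], 0],
    [[0, 1, -110], 0]
  ]
}}

```text
time: 6.5
tool_pos: [512.4, 281.3, 109.9]
tcp_rot: [-179.8, 0.1, 84.5]
ft_force: [-0.3, 0.4, -2.9]
finger_gap: 63.9
```

Request:
{"op": "drive_tool", "data": {
  "moves": [
    [[0, 0, -2], 0],
    [[0, 0, -4], 0],
    [[0, 0, -6], 0],
    [[0, 0, -8], 0],
    [[0, 0, -9], 0],
    [[0, 0, -10], 0],
    [[0, 0, -10], 0],
    [[0, 0, -10], 0]
  ]
}}

```text
time: 7.17
tool_pos: [514.1, 282.5, 103.5]
tcp_rot: [180.0, -0.0, 84.5]
ft_force: [-0.3, -0.2, -1.3]
finger_gap: 63.5
```

Request:
{"op": "drive_tool", "data": {
  "moves": [
    [[0, 0, -1], 0],
    [[0, 0, -2], 0],
    [[0, 0, -3], 0],
    [[0, 0, -4], 0],
    [[0, 0, -5], 0],
    [[0, 0, -5], 0],
    [[0, 0, -5], 0],
    [[0, 0, -5], 0]
  ]
}}

```text
time: 7.83
tool_pos: [514.1, 282.7, 99.0]
tcp_rot: [180.0, -0.0, 84.5]
ft_force: [-3.3, -0.8, 6.0]
finger_gap: 63.4
```

Run:
```python
from h import *
s=snap('side','side4');np.save(f'pics/side4.npy',s,allow_pickle=True)
im=cv2.resize(s['pixels'][110:190,190:300,::-1],None,fx=6,fy=6,interpolation=cv2.INTER_CUBIC)
for c,rad,z in (((514,281.5),33,101),((514,281.5),42,70)):
    q=np.array([(proj(s,[c[0]+rad*np.cos(a),c[1]+rad*np.sin(a),z])+.5-[190,110])*6 for a in np.linspace(0,2*np.pi,80)])
    cv2.polylines(im,[q.astype(np.int32)],1,(0,0,255),1)
cv2.imwrite('pics/side4z.png',im)
```

```text
(no output)
```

View pics/side4z.png

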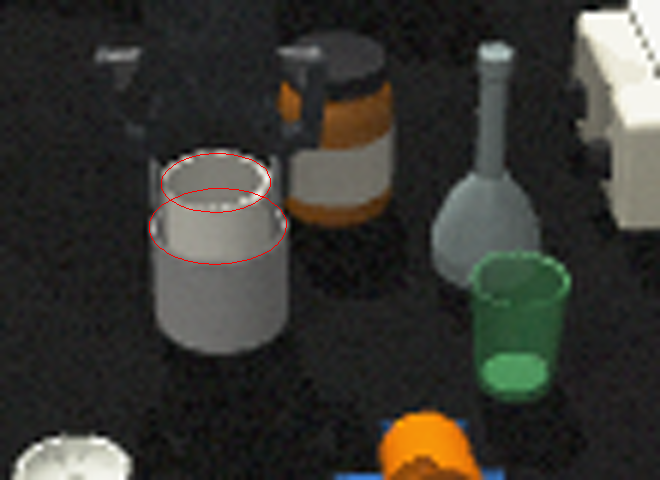

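Request:
{"op": "drive_tool", "data": {
  "moves": [
    [[0, 0, 0], 0],
    [[0, 0, 0], 0],
    [[0, 0, 0], 0],
    [[0, 0, 0], 0],
    [[0, 0, 0], 0],
    [[0, 0, 0], 0],
    [[0, 0, 0], 0],
    [[0, 0, 0], 0]
  ],
  "fingers": 85
}}

```text
time: 8.55
tool_pos: [514.0, 282.4, 98.2]
tcp_rot: [-180.0, 0.0, 84.5]
ft_force: [-0.3, 0.3, -0.1]
finger_gap: 85.5
```

Request:
{"op": "drive_tool", "data": {
  "moves": [
    [[0, 0, 10], 0],
    [[0, 0, 25], 0],
    [[0, 0, 45], 0],
    [[0, 0, 70], 0],
    [[0, 0, 95], 0],
    [[0, 0, 115], 0],
    [[0, 0, 125], 0],
    [[0, 0, 130], 0]
  ]
}}

```text
time: 9.22
tool_pos: [515.0, 282.9, 231.2]
tcp_rot: [179.8, -0.1, 84.5]
ft_force: [-0.7, -0.3, 0.2]
finger_gap: 85.4
```

Run:
```python
from h import *
q=r.sense();print(q['tool_pos'],q['tcp_rot'],q['ft_force'],q['finger_gap'])
w=snap('wrist','wrist5');np.save(f'pics/wrist5.npy',w,allow_pickle=True)
im=cv2.resize(w['pixels'][...,::-1],None,fx=1.5,fy=1.5)
for c,rad,z in (((514,281.5),33,101),((514,281.5),42,70)):
    q=np.array([(proj(w,[c[0]+rad*np.cos(a),c[1]+rad*np.sin(a),z])+.5)*1.5 for a in np.linspace(0,2*np.pi,80)])
    cv2.polylines(im,[q.astype(np.int32)],1,(0,0,255),1)
cv2.imwrite('pics/w5o.png',im)
s=load('top0');S=load('side0')
C=np.array([604.4,34.6]);L=np.array([.0875,.9962])
for off in (-8,-11,-14):
    foot=np.array([*(C+L*(50+off)),45]); ax=np.array([*(-L*np.cos(np.radians(25))),np.sin(np.radians(25))]); print(off,foot,foot+126*ax)
off=-11;foot=np.array([*(C+L*(50+off)),45])
out=[]
for S_,(x0,y0,ww,h) in ((s,(220,155,70,60)),(S,(235,165,60,60))):
    k=6; z=cv2.resize(S_['pixels'][y0:y0+h,x0:x0+ww,::-1],None,fx=k,fy=k,interpolation=cv2.INTER_CUBIC)
    u=np.cross(ax,[0,0,1.]);u/=np.linalg.norm(u);v=np.cross(ax,u)
    for p in (foot,foot+126*ax):
        q=np.array([(proj(S_,p+25.5*(np.cos(a)*u+np.sin(a)*v))+.5-[x0,y0])*k for a in np.linspace(0,6.28,60)]).astype(np.int32)
        cv2.polylines(z,[q],1,(255,255,255),1)
    out.append(z)
cv2.imwrite('pics/ov2.png',np.hstack(out))
```

```text
[515.03738673 282.87945312 231.21375964] [ 1.79800535e+02 -1.12651632e-01  8.45154604e+01] [-0.71102639 -0.30958467  0.15896475] 85.40331837356622
-8 [608.075   76.4404  45.    ] [598.08295665 -37.320441    98.24990098]
-11 [607.8125  73.4518  45.    ] [597.82045665 -40.309041    98.24990098]
-14 [607.55    70.4632  45.    ] [597.55795665 -43.297641    98.24990098]
```

View pics/w5o.png

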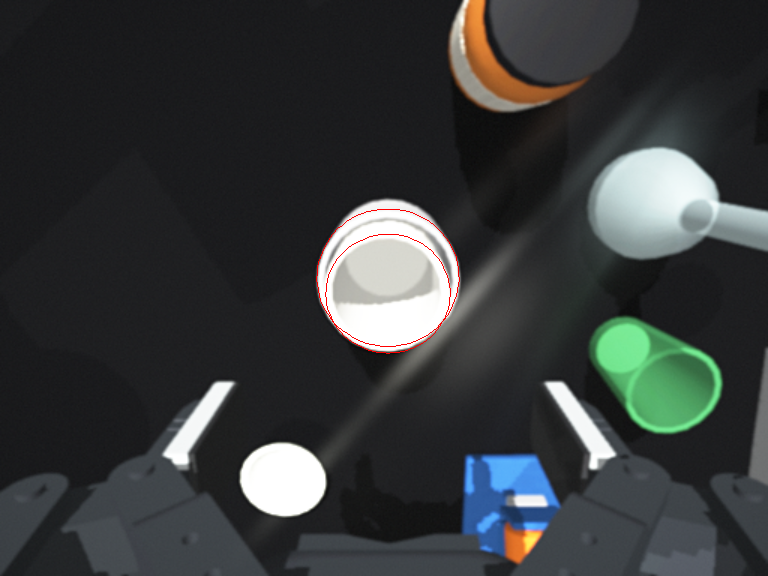

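View pics/ov2.png

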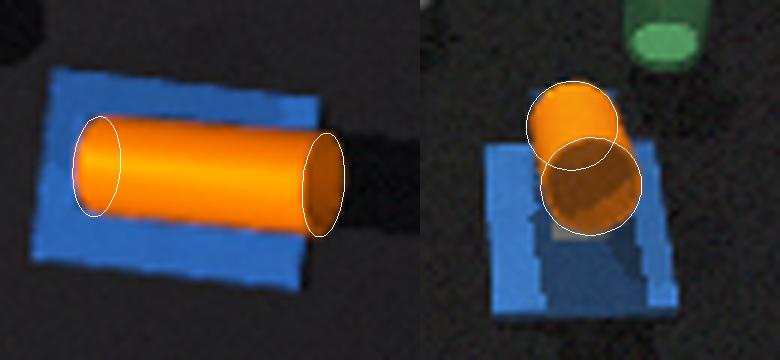

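Request:
{"op": "drive_tool", "data": {
  "moves": [
    [[10, -37, 0], 0],
    [[20, -76, 0], 0],
    [[31, -115, 0], 0],
    [[42, -154, 0], 0],
    [[53, -193, 0], 0],
    [[64, -232, 0], 0],
    [[75, -271, -10], 0],
    [[85, -305, -25], 0]
  ]
}}

```text
time: 9.93
tool_pos: [599.6, -25.2, 203.2]
tcp_rot: [179.9, 0.0, 84.5]
ft_force: [1.0, 1.7, -0.1]
finger_gap: 84.8
```

Request:
{"op": "drive_tool", "data": {
  "moves": [
    [[0, -5, -15], 0],
    [[0, -5, -35], 0],
    [[0, -5, -55], 0],
    [[0, -5, -75], 0],
    [[0, -5, -90], 0],
    [[0, -5, -102], 0],
    [[0, -5, -109], 0],
    [[0, -5, -109], 0]
  ]
}}

```text
time: 10.6
tool_pos: [597.3, -27.3, 91.5]
tcp_rot: [-179.7, -0.0, 84.5]
ft_force: [-1.2, -0.7, -0.1]
finger_gap: 84.9
```

Run:
```python
from h import *
q=r.sense();print(q['tool_pos'],q['tcp_rot'],q['ft_force'],q['finger_gap'])
s=snap('side','side6');w=snap('wrist','wrist6')
cv2.imwrite('pics/s6.png',np.hstack([cv2.resize(s['pixels'][130:230,200:320,::-1],(460,384),interpolation=cv2.INTER_CUBIC),cv2.resize(w['pixels'][...,::-1],(340,255)) if 0 else cv2.resize(w['pixels'][...,::-1],(340,384))]))
```

```text
[597.26358598 -27.30220482  91.48443142] [-1.79746569e+02 -8.18760863e-03  8.45204082e+01] [-1.20864894 -0.73190085 -0.12856257] 84.93942060602303
```

View pics/s6.png

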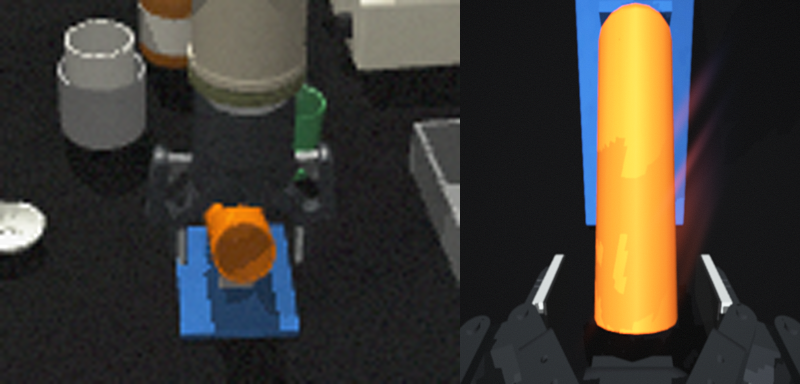

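Request:
{"op": "drive_tool", "data": {
  "moves": [
    [[0, 0, 0], 0],
    [[0, 0, 0], 0],
    [[0, 0, 0], 0],
    [[0, 0, 0], 0],
    [[0, 0, 0], 0],
    [[0, 0, 0], 0],
    [[0, 0, 0], 0],
    [[0, 0, 0], 0]
  ],
  "fingers": 40,
  "squeeze": 20
}}

```text
time: 11.37
tool_pos: [600.0, -27.8, 95.4]
tcp_rot: [179.9, 0.0, 84.5]
ft_force: [2.0, -1.2, 6.3]
finger_gap: 51.1
```

Request:
{"op": "drive_tool", "data": {
  "moves": [
    [[0, 0, 3], 0],
    [[0, 0, 8], 0],
    [[0, 0, 14], 0],
    [[0, 0, 20], 0],
    [[0, 0, 26], 0],
    [[0, 0, 30], 0],
    [[0, 0, 30], 0],
    [[0, 0, 30], 0]
  ]
}}

```text
time: 12.03
tool_pos: [599.3, -27.6, 124.7]
tcp_rot: [180.0, 0.0, 84.5]
ft_force: [-1.2, 0.1, -1.7]
finger_gap: 51.2
```

Run:
```python
from h import *
q=r.sense();print(q['tool_pos'],q['tcp_rot'],q['ft_force'],q['wrist_torque'],q['finger_gap'])
s=snap('side','side7');w=snap('wrist','wrist7')
cv2.imwrite('pics/s7.png',np.hstack([cv2.resize(s['pixels'][130:230,200:320,::-1],(460,384),interpolation=cv2.INTER_CUBIC),cv2.resize(w['pixels'][...,::-1],(340,384))]))
```

```text
[599.29066547 -27.59465852 124.72888973] [1.79955705e+02 2.17047140e-03 8.45157110e+01] [-1.20792137  0.11147329 -1.67481049] [-0.11060441  0.01593402  0.01448076] 51.22660629391853
```

View pics/s7.png

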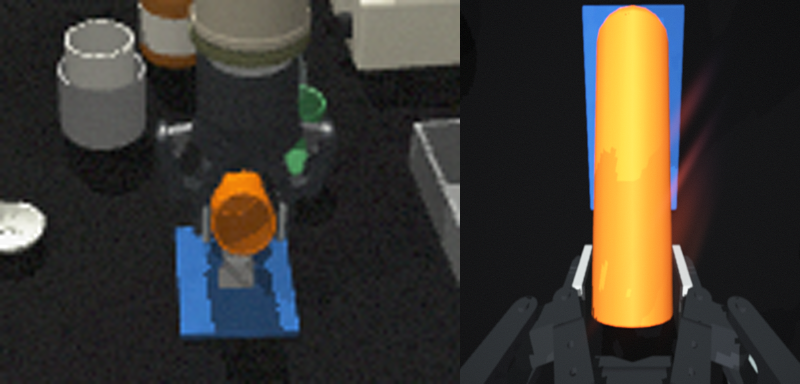

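The insert is held by the grip at its 25° tilt and doesn't swing down on its own: (243,215) is the mouth in the side crop. I'll move it clear and try brisk vertical starts and stops so it pivots between the pads, using wrist torque as the tilt gauge.

Request:
{"op": "drive_tool", "data": {
  "moves": [
    [[0, 0, 41], 0],
    [[0, 0, 75], 0],
    [[-3, -4, 95], 0],
    [[-8, -10, 103], 0],
    [[-16, -20, 105], 0],
    [[-28, -35, 105], 0],
    [[-42, -54, 105], 0],
    [[-55, -70, 105], 0]
  ]
}}

```text
time: 12.8
tool_pos: [541.5, -98.6, 226.3]
tcp_rot: [-179.8, -0.0, 84.5]
ft_force: [0.6, -0.5, -1.0]
finger_gap: 51.4
```

```bash
cat > st.py <<'E'
from h import *
import sys
n=sys.argv[1]
q=r.sense();print(q['tool_pos'],q['tcp_rot'],q['ft_force'],q['wrist_torque'],q['finger_gap'])
s=snap('side','side'+n);w=snap('wrist','wrist'+n)
np.save(f'pics/side{n}.npy',s,allow_pickle=True)
np.save(f'pics/wrist{n}.npy',w,allow_pickle=True)
x,y=[int(v) for v in proj(s,q['tool_pos'])]
x0=min(max(x-60,0),392);y0=min(max(y-50,0),284)
cv2.imwrite(f'pics/s{n}.png',np.hstack([cv2.resize(s['pixels'][y0:y0+100,x0:x0+120,::-1],(460,384),interpolation=cv2.INTER_CUBIC),cv2.resize(w['pixels'][...,::-1],(340,384))]))
E
python3 st.py 8
```

```text
[541.53666782 -98.64594152 226.29634019] [-1.79751354e+02 -1.47859400e-02  8.45212592e+01] [ 0.60401172 -0.46643749 -0.97449754] [-0.10737818 -0.0111525   0.04248588] 51.37055874289877
```

View pics/s8.png

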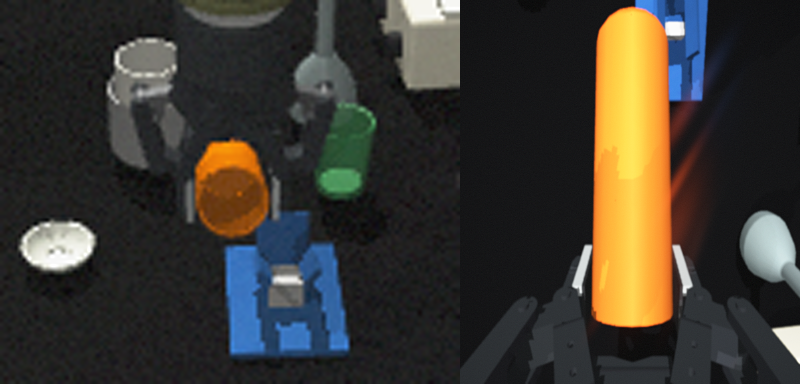

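The brisk starts didn't turn it. The plan now is to put it back in the cradle and grip only the last few mm at the rim, which gives a short contact and a longer gravity arm, so it can swing down.

Request:
{"op": "drive_tool", "data": {
  "moves": [
    [[10, 13, 0], 0],
    [[25, 32, 0], 0],
    [[40, 51, 0], 0],
    [[50, 64, 0], 0],
    [[55, 70, -10], 0],
    [[55, 70, -30], 0],
    [[55, 70, -55], 0],
    [[55, 70, -75], 0]
  ]
}}

```text
time: 13.57
tool_pos: [597.4, -27.6, 150.3]
tcp_rot: [-179.8, 0.0, 84.5]
ft_force: [-0.4, 0.3, -2.1]
finger_gap: 51.2
```

Request:
{"op": "drive_tool", "data": {
  "moves": [
    [[0, 0, -14], 0],
    [[0, 0, -26], 0],
    [[0, 0, -36], 0],
    [[0, 0, -44], 0],
    [[0, 0, -50], 0],
    [[0, 0, -54], 0],
    [[0, 0, -56], 0],
    [[0, 0, -57], 0]
  ]
}}

```text
time: 14.23
tool_pos: [599.5, -27.6, 97.7]
tcp_rot: [179.9, -0.0, 84.5]
ft_force: [0.6, 0.8, -0.6]
finger_gap: 51.3
```

Request:
{"op": "drive_tool", "data": {
  "moves": [
    [[0, 0, -1], 0],
    [[0, 0, -2], 0],
    [[0, 0, -3], 0],
    [[0, 0, -3], 0],
    [[0, 0, -3], 0],
    [[0, 0, -3], 0],
    [[0, 0, -3], 0],
    [[0, 0, -3], 0]
  ]
}}

```text
time: 14.9
tool_pos: [600.1, -27.8, 95.5]
tcp_rot: [179.9, 0.0, 84.5]
ft_force: [2.4, -0.5, 5.7]
finger_gap: 51.3
```

Request:
{"op": "drive_tool", "data": {
  "moves": [
    [[0, 0, 0], 0],
    [[0, 0, 0], 0],
    [[0, 0, 0], 0],
    [[0, 0, 0], 0],
    [[0, -4, 1], 0],
    [[-1, -9, 3], 0],
    [[-1, -14, 5], 0],
    [[-1, -16, 5], 0]
  ],
  "fingers": 70
}}

```text
time: 15.57
tool_pos: [598.4, -44.7, 100.0]
tcp_rot: [179.9, 0.0, 84.5]
ft_force: [0.3, 1.0, 0.6]
finger_gap: 69.9
```

Request:
{"op": "drive_tool", "data": {
  "moves": [
    [[0, 0, 0], 0],
    [[0, 0, 0], 0],
    [[0, 0, 0], 0],
    [[0, 0, 0], 0],
    [[0, 0, 0], 0],
    [[0, 0, 0], 0],
    [[0, 0, 0], 0],
    [[0, 0, 0], 0]
  ],
  "fingers": 40,
  "squeeze": 20
}}

```text
time: 16.23
tool_pos: [598.5, -44.0, 99.8]
tcp_rot: [179.9, 0.0, 84.5]
ft_force: [1.1, -5.6, 2.9]
finger_gap: 50.6
```

Request:
{"op": "drive_tool", "data": {
  "moves": [
    [[0, 0, 2], 0],
    [[0, 0, 5], 0],
    [[0, 0, 9], 0],
    [[0, 0, 13], 0],
    [[0, 0, 17], 0],
    [[0, 0, 20], 0],
    [[0, 0, 20], 0],
    [[0, 0, 20], 0]
  ]
}}

```text
time: 16.9
tool_pos: [598.1, -43.5, 119.5]
tcp_rot: [180.0, 0.0, 84.5]
ft_force: [0.2, -0.7, -0.6]
finger_gap: 50.3
```

```bash
python3 st.py 9
```

```text
[598.13443592 -43.53607227 119.54733086] [1.79982349e+02 1.21541281e-03 8.45189114e+01] [ 0.23946884 -0.65315934 -0.5776745 ] [-0.05769365 -0.05188646  0.00618663] 50.291697025702156
```

View pics/s9.png

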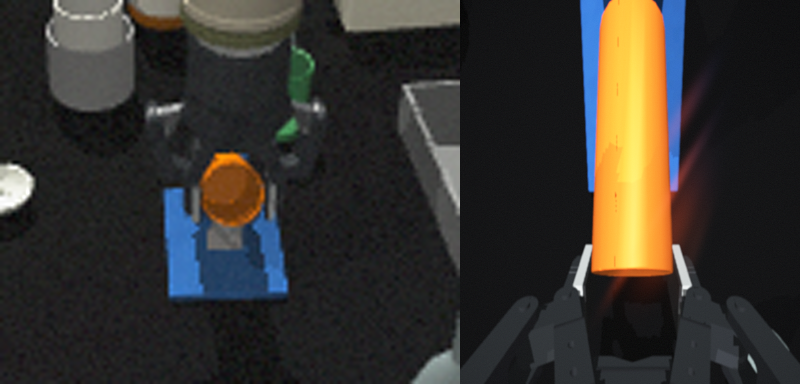

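Request:
{"op": "drive_tool", "data": {
  "moves": [
    [[0, 0, 4], 0],
    [[0, 0, 8], 0],
    [[0, 0, 13], 0],
    [[0, 0, 18], 0],
    [[0, 0, 23], 0],
    [[0, 0, 27], 0],
    [[0, 0, 30], 0],
    [[0, 0, 30], 0]
  ]
}}

```text
time: 17.67
tool_pos: [598.6, -43.7, 150.5]
tcp_rot: [179.9, 0.0, 84.5]
ft_force: [0.2, 0.2, -1.4]
finger_gap: 50.5
```

```bash
python3 st.py 10
```

```text
[598.61284915 -43.6644661  150.45514751] [1.79908725e+02 6.50487204e-03 8.45138616e+01] [ 0.1842087   0.19670808 -1.36667997] [-0.08861598  0.00848683 -0.04700935] 50.507055100690316
```

View pics/s10.png

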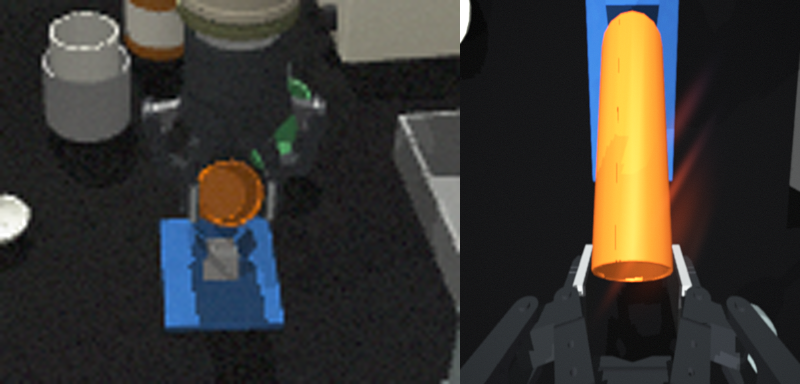

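Request:
{"op": "drive_tool", "data": {
  "moves": [
    [[0, 0, 41], 0],
    [[0, 0, 60], 0],
    [[-4, 0, 65], 0],
    [[-8, 0, 55], 0],
    [[-12, 0, 20], 0],
    [[-12, 0, 61], 0],
    [[-12, 0, 80], 0],
    [[-12, 0, 85], 0]
  ]
}}

```text
time: 18.43
tool_pos: [585.0, -43.4, 233.5]
tcp_rot: [-179.9, -0.0, 84.5]
ft_force: [2.3, 0.5, 0.9]
finger_gap: 50.3
```

Request:
{"op": "drive_tool", "data": {
  "moves": [
    [[-10, -5, -10], 0],
    [[-20, -10, -45], 0],
    [[-30, -10, -5], 0],
    [[-40, -15, 10], 0],
    [[-45, -20, 0], 0],
    [[-50, -30, -38], 0],
    [[-55, -70, 0], 0],
    [[-55, -70, 5], 0]
  ]
}}

```text
time: 19.1
tool_pos: [524.5, -113.9, 230.4]
tcp_rot: [-179.1, -0.1, 84.5]
ft_force: [0.9, -0.3, 1.2]
finger_gap: 50.2
```

```bash
python3 st.py 11
```

```text
[ 524.47710765 -113.91220421  230.40631953] [-1.79060978e+02 -1.16887144e-01  8.45064792e+01] [ 0.87312452 -0.28093871  1.15510137] [-0.06815515 -0.08599811 -0.02414523] 50.182521736162606
```

View pics/s11.png

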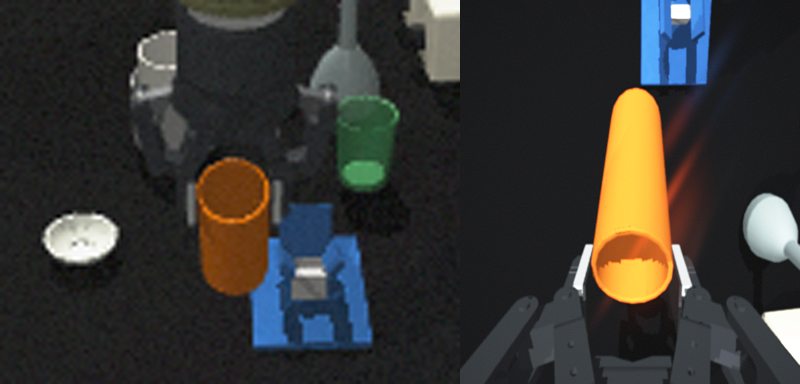

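```bash
cat > tilt.py <<'E'
from h import *
def rowtop(w,P,th,d=120,yaw=84.5,foot=True):
    L=np.array([np.cos(np.radians(yaw+.5)),np.sin(np.radians(yaw+.5))])
    ax=np.array([*(-L*np.cos(np.radians(th))),np.sin(np.radians(th))]);u=np.cross(ax,[0,0,1.]) if th<89.9 else np.array([1.,0,0]);u/=np.linalg.norm(u);v=np.cross(ax,u)
    f=P-d*ax; t=np.linspace(0,6.28,60)
    return min(proj(w,f+25.5*(np.cos(a)*u+np.sin(a)*v))[1] for a in t)
def measure(n,P,d=120):
    w=load('wrist'+n); hsv=cv2.cvtColor(w['pixels'],cv2.COLOR_RGB2HSV)
    m=((hsv[...,0]<22)&(hsv[...,1]>120)&(hsv[...,2]>60)).astype(np.uint8)
    _,lab,st,_=cv2.connectedComponentsWithStats(m); i=1+np.argmax(st[1:,4]); top=st[i,1]
    P=np.array(P,float)
    print('top row',top,'bbox',st[i],[(th,round(rowtop(w,P,th,d),1)) for th in range(40,91,5)])
E
python3 -c "
from tilt import *
measure('11',[524.5,-113.9,228])"
```

```text
top row 87 bbox [  197    87   159   218 15935] [(40, np.float64(23.9)), (45, np.float64(38.5)), (50, np.float64(52.9)), (55, np.float64(67.1)), (60, np.float64(81.0)), (65, np.float64(94.6)), (70, np.float64(108.1)), (75, np.float64(121.4)), (80, np.float64(134.6)), (85, np.float64(147.6)), (90, np.float64(160.5))]
```

Request:
{"op": "drive_tool", "data": {
  "moves": [
    [[-5, -10, -10], 0],
    [[-12, -22, -25], 0],
    [[-20, -36, -42], 0],
    [[-26, -48, -60], 0],
    [[-30, -55, -75], 0],
    [[-31, -56, -85], 0],
    [[-31, -56, -89], 0],
    [[-31, -56, -89], 0]
  ]
}}

```text
time: 19.87
tool_pos: [499.3, -168.7, 148.4]
tcp_rot: [-179.9, -0.1, 84.5]
ft_force: [0.2, -0.5, -1.2]
finger_gap: 50.4
```

```bash
python3 st.py 12;python3 -c "
from tilt import *
p=r.sense()['tool_pos']
for d in (118,122): measure('12',p-[0,0,2],d)"
```

```text
[ 499.31336129 -168.69631915  148.35430278] [-1.79857819e+02 -6.72936432e-02  8.45317016e+01] [ 0.17310769 -0.46907297 -1.1721172 ] [-0.06240408 -0.02326159 -0.02713711] 50.413637609263326
top row 87 bbox [  197    87   160   219 14936] [(40, np.float64(27.7)), (45, np.float64(42.6)), (50, np.float64(57.2)), (55, np.float64(71.5)), (60, np.float64(85.6)), (65, np.float64(99.5)), (70, np.float64(113.1)), (75, np.float64(126.6)), (80, np.float64(139.9)), (85, np.float64(153.1)), (90, np.float64(166.2))]
top row 87 bbox [  197    87   160   219 14936] [(40, np.float64(21.8)), (45, np.float64(37.5)), (50, np.float64(52.8)), (55, np.float64(67.7)), (60, np.float64(82.4)), (65, np.float64(96.7)), (70, np.float64(110.7)), (75, np.float64(124.6)), (80, np.float64(138.2)), (85, np.float64(151.7)), (90, np.float64(165.1))]
```

View pics/s12.png

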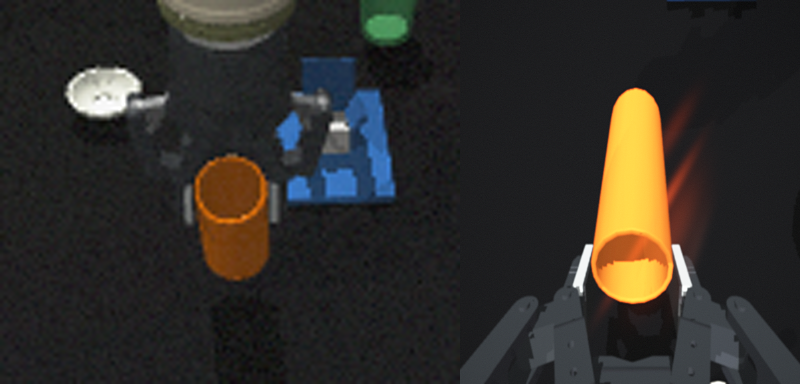

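Request:
{"op": "drive_tool", "data": {
  "moves": [
    [[0, 0, -5], 0],
    [[0, 0, -11], 0],
    [[0, 0, -16], 0],
    [[0, 0, -20], 0],
    [[0, 0, -22], 0],
    [[0, 0, -23], 0],
    [[0, 0, -24], 0],
    [[0, 0, -24], 0]
  ]
}}

```text
time: 20.63
tool_pos: [500.0, -169.5, 126.2]
tcp_rot: [-180.0, -0.0, 84.5]
ft_force: [-0.3, -0.2, -0.6]
finger_gap: 50.0
```

Request:
{"op": "drive_tool", "data": {
  "moves": [
    [[0, 0, -1], 0],
    [[0, 0, -2], 0],
    [[0, 0, -3], 0],
    [[0, 0, -4], 0],
    [[0, 0, -4], 0],
    [[0, 0, -4], 0],
    [[0, 0, -4], 0],
    [[0, 0, -4], 0]
  ]
}}

```text
time: 21.3
tool_pos: [500.4, -170.0, 123.0]
tcp_rot: [179.9, 0.0, 84.5]
ft_force: [-1.7, -1.6, 6.4]
finger_gap: 50.2
```

Request:
{"op": "drive_tool", "data": {
  "moves": [
    [[0.3, 4, 1], 0],
    [[0.7, 8, 2], 0],
    [[1, 12, 3], 0],
    [[1.5, 16, 4], 0],
    [[2, 21, 4.5], 0],
    [[2.5, 26, 5], 0],
    [[2.5, 30, 5], 0],
    [[2.5, 30, 5], 0]
  ]
}}

```text
time: 21.97
tool_pos: [502.2, -138.3, 126.7]
tcp_rot: [-179.9, -0.0, 84.6]
ft_force: [-0.2, 0.5, -2.0]
finger_gap: 50.6
```

```bash
python3 st.py 13;python3 -c "
from tilt import *
p=r.sense()['tool_pos']
for d in (118,122): measure('13',p-[0,0,2],d)"
```

```text
[ 502.21192347 -138.34062404  126.7386138 ] [-1.79939240e+02 -4.19318014e-02  8.45684000e+01] [-0.18113556  0.45490854 -2.00817228] [-0.06018482  0.07762688 -0.03412128] 50.623782791641545
top row 100 bbox [  197   100   158   208 13786] [(40, np.float64(28.3)), (45, np.float64(43.1)), (50, np.float64(57.6)), (55, np.float64(71.9)), (60, np.float64(85.9)), (65, np.float64(99.7)), (70, np.float64(113.3)), (75, np.float64(126.7)), (80, np.float64(140.0)), (85, np.float64(153.1)), (90, np.float64(166.2))]
top row 100 bbox [  197   100   158   208 13786] [(40, np.float64(22.5)), (45, np.float64(38.1)), (50, np.float64(53.3)), (55, np.float64(68.1)), (60, np.float64(82.7)), (65, np.float64(96.9)), (70, np.float64(110.9)), (75, np.float64(124.7)), (80, np.float64(138.3)), (85, np.float64(151.7)), (90, np.float64(165.1))]
```

View pics/s13.png

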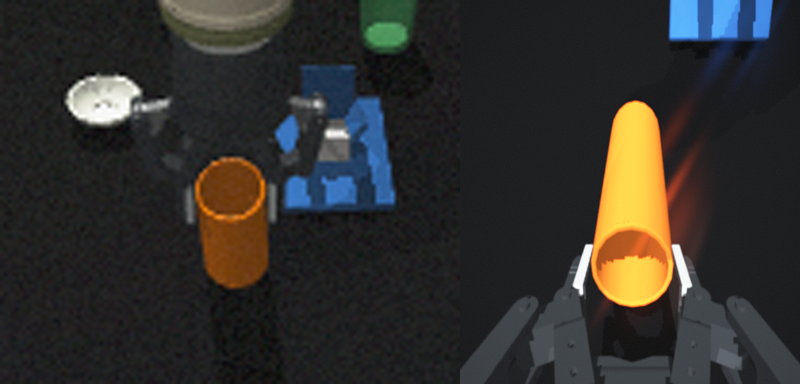

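Request:
{"op": "drive_tool", "data": {
  "moves": [
    [[0, 0, -3], 0],
    [[0.3, 4, -3], 0],
    [[0.7, 8, -2.5], 0],
    [[1, 12, -2], 0],
    [[1.4, 16, -1.5], 0],
    [[1.8, 20, -1], 0],
    [[2, 24, -0.5], 0],
    [[2.5, 28, 0], 0]
  ]
}}

```text
time: 22.73
tool_pos: [504.9, -111.3, 127.1]
tcp_rot: [-180.0, 0.0, 84.5]
ft_force: [-0.2, -1.1, -0.7]
finger_gap: 50.6
```

```bash
python3 st.py 14;python3 -c "
from tilt import *
p=r.sense()['tool_pos']
for d in (118,122): measure('14',p-[0,0,2],d)"
```

```text
[ 504.94794319 -111.3418979   127.14715089] [-1.79986932e+02  1.25301495e-03  8.45043894e+01] [-0.22616888 -1.0768856  -0.70898135] [-0.22355012  0.03519359 -0.0242533 ] 50.60799326514023
top row 121 bbox [  196   121   152   192 11063] [(40, np.float64(28.3)), (45, np.float64(43.0)), (50, np.float64(57.6)), (55, np.float64(71.8)), (60, np.float64(85.8)), (65, np.float64(99.6)), (70, np.float64(113.2)), (75, np.float64(126.6)), (80, np.float64(139.8)), (85, np.float64(153.0)), (90, np.float64(166.0))]
top row 121 bbox [  196   121   152   192 11063] [(40, np.float64(22.4)), (45, np.float64(38.0)), (50, np.float64(53.2)), (55, np.float64(68.1)), (60, np.float64(82.6)), (65, np.float64(96.8)), (70, np.float64(110.8)), (75, np.float64(124.6)), (80, np.float64(138.2)), (85, np.float64(151.6)), (90, np.float64(165.0))]
```

Request:
{"op": "drive_tool", "data": {
  "moves": [
    [[0.3, 4, -1], 0],
    [[0.7, 8, -1], 0],
    [[1, 13, -0.5], 0],
    [[1.5, 18, -0.5], 0],
    [[2, 23, -1], 0],
    [[2.5, 28, -1.5], 0],
    [[2.7, 32, -2], 0],
    [[3, 36, -2.5], 0]
  ]
}}

```text
time: 23.5
tool_pos: [508.9, -75.6, 125.8]
tcp_rot: [179.9, 0.1, 84.5]
ft_force: [0.2, -3.3, 13.2]
finger_gap: 50.5
```

```bash
python3 st.py 15;python3 -c "
from tilt import *
p=r.sense()['tool_pos']
for d in (118,122): measure('15',p-[0,0,2],d)"
```

```text
[508.92679409 -75.59283209 125.83998269] [1.79883937e+02 5.42918380e-02 8.45283006e+01] [ 0.2270828  -3.32112094 13.15718763] [-0.66376007  0.31232447  0.00102533] 50.45146262116812
top row 212 bbox [ 204  212  110   94 5794] [(40, np.float64(28.2)), (45, np.float64(43.0)), (50, np.float64(57.5)), (55, np.float64(71.7)), (60, np.float64(85.7)), (65, np.float64(99.5)), (70, np.float64(113.1)), (75, np.float64(126.5)), (80, np.float64(139.7)), (85, np.float64(152.9)), (90, np.float64(165.9))]
top row 212 bbox [ 204  212  110   94 5794] [(40, np.float64(22.3)), (45, np.float64(37.9)), (50, np.float64(53.1)), (55, np.float64(67.9)), (60, np.float64(82.5)), (65, np.float64(96.7)), (70, np.float64(110.7)), (75, np.float64(124.5)), (80, np.float64(138.1)), (85, np.float64(151.5)), (90, np.float64(164.9))]
```

View pics/s15.png

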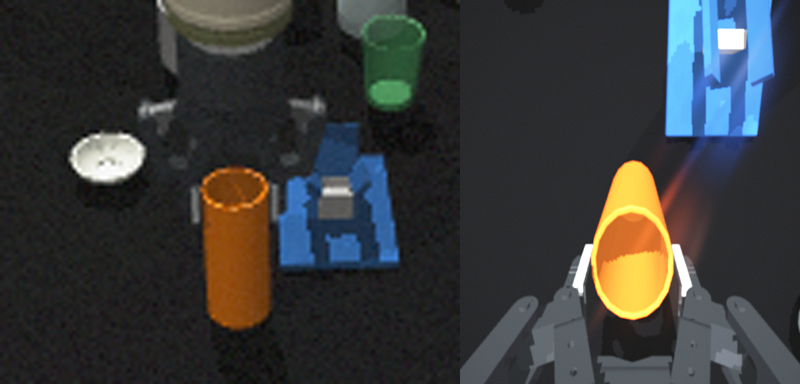

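Request:
{"op": "drive_tool", "data": {
  "moves": [
    [[0, 0, 0.5], 0],
    [[0, 0, 1], 0],
    [[0, 1, 1], 0],
    [[0, 1, 1], 0],
    [[0, 1, 1], 0],
    [[0, 1, 1], 0],
    [[0, 1, 1], 0],
    [[0, 1, 1], 0]
  ]
}}

```text
time: 24.27
tool_pos: [507.9, -74.5, 125.5]
tcp_rot: [-180.0, -0.0, 84.5]
ft_force: [0.7, 0.3, -0.0]
finger_gap: 50.4
```

```bash
python3 st.py 16
python3 - <<'E'
from h import *
s=load('side16');p=r.sense()['tool_pos']
im=cv2.resize(s['pixels'][150:290,180:320,::-1],None,fx=4,fy=4,interpolation=cv2.INTER_CUBIC)
for z in (0,126):
    q=np.array([(proj(s,[p[0]+25.5*np.cos(a),p[1]+25.5*np.sin(a),z])+.5-[180,150])*4 for a in np.linspace(0,2*np.pi,80)])
    cv2.polylines(im,[q.astype(np.int32)],1,(255,255,255),1)
w=load('wrist16');jm=w['pixels'][...,::-1].copy()[60:340,100:400]; jm=cv2.resize(jm,None,fx=1,fy=1)
jm=np.ascontiguousarray(jm)
for z in (0,126):
    q=np.array([(proj(w,[p[0]+25.5*np.cos(a),p[1]+25.5*np.sin(a),z])-[100,60]) for a in np.linspace(0,2*np.pi,80)])
    cv2.polylines(jm,[q.astype(np.int32)],1,(255,255,255),1)
out=np.zeros((560,800,3),np.uint8);out[:,:500]=im[:,30:530];out[:280,500:]=jm
cv2.imwrite('pics/u16.png',out)
E
```

```text
[507.85159974 -74.47758144 125.53943933] [-1.79970144e+02 -7.71975684e-03  8.45151144e+01] [ 0.71362607  0.32929693 -0.03831703] [-0.15230751 -0.14770439 -0.04338262] 50.42292344286966
```

View pics/u16.png

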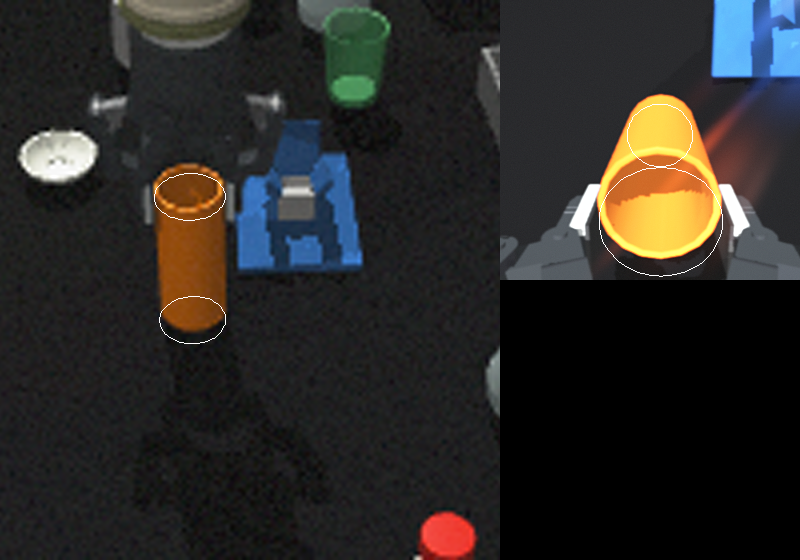

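It stands essentially upright: rim and foot are both offset about 8 mm to +y of the TCP by the same amount. Releasing.

Request:
{"op": "drive_tool", "data": {
  "moves": [
    [[0, 0, 0], 0],
    [[0, 0, 0], 0],
    [[0, 0, 0], 0],
    [[0, 0, 0], 0],
    [[0, 0, 0], 0],
    [[0, 0, 0], 0],
    [[0, 0, 0], 0],
    [[0, 0, 0], 0]
  ],
  "fingers": 85
}}

```text
time: 25.03
tool_pos: [508.1, -74.6, 125.8]
tcp_rot: [180.0, 0.0, 84.5]
ft_force: [1.3, -0.2, 0.5]
finger_gap: 85.0
```

Request:
{"op": "drive_tool", "data": {
  "moves": [
    [[0, 0, 5], 0],
    [[0, 0, 15], 0],
    [[0, 0, 28], 0],
    [[0, 0, 42], 0],
    [[0, 0, 54], 0],
    [[0, 0, 60], 0],
    [[0, 0, 60], 0],
    [[0, 0, 60], 0]
  ]
}}

```text
time: 25.7
tool_pos: [508.3, -74.6, 186.2]
tcp_rot: [180.0, 0.0, 84.5]
ft_force: [-0.1, 0.3, 0.3]
finger_gap: 85.1
```

```bash
python3 st.py 17
python3 - <<'E'
from h import *
s=load('side17');p=[507.9,-66,0]
im=cv2.resize(s['pixels'][150:290,180:320,::-1],None,fx=4,fy=4,interpolation=cv2.INTER_CUBIC)
for z in (0,126):
    q=np.array([(proj(s,[p[0]+25.5*np.cos(a),p[1]+25.5*np.sin(a),z])+.5-[180,150])*4 for a in np.linspace(0,2*np.pi,80)])
    cv2.polylines(im,[q.astype(np.int32)],1,(255,255,255),1)
w=load('wrist17')
jm=np.ascontiguousarray(w['pixels'][60:340,100:400,::-1])
for z in (0,126):
    q=np.array([(proj(w,[p[0]+25.5*np.cos(a),p[1]+25.5*np.sin(a),z])-[100,60]) for a in np.linspace(0,2*np.pi,80)])
    cv2.polylines(jm,[q.astype(np.int32)],1,(255,255,255),1)
out=np.zeros((560,800,3),np.uint8);out[:,:500]=im[:,30:530];out[:280,500:]=jm
cv2.imwrite('pics/u17.png',out)
E
```

```text
[508.27360608 -74.61341644 186.17759396] [1.79950090e+02 7.85955572e-03 8.45150378e+01] [-0.10289522  0.25742837  0.31591834] [-0.03388876 -0.03685846 -0.01295324] 85.1411151416533
```

View pics/u17.png

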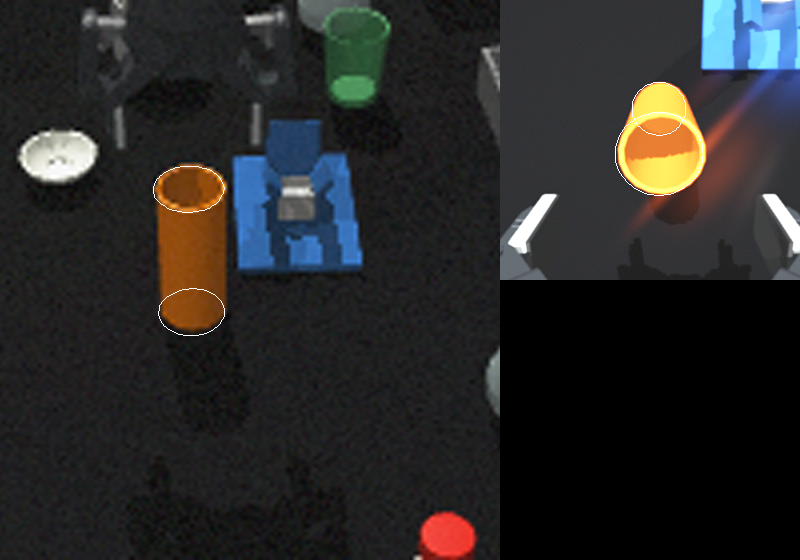

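Request:
{"op": "drive_tool", "data": {
  "moves": [
    [[0, 8.6, 0], 0],
    [[0, 8.6, -12], 0],
    [[0, 8.6, -26], 0],
    [[0, 8.6, -40], 0],
    [[0, 8.6, -52], 0],
    [[0, 8.6, -62], 0],
    [[0, 8.6, -67], 0],
    [[0, 8.6, -67], 0]
  ]
}}

```text
time: 26.47
tool_pos: [506.9, -65.6, 116.8]
tcp_rot: [-179.8, -0.0, 84.5]
ft_force: [0.0, 0.3, -0.3]
finger_gap: 84.9
```

Request:
{"op": "drive_tool", "data": {
  "moves": [
    [[0, 0, 0], 0],
    [[0, 0, 0], 0],
    [[0, 0, 0], 0],
    [[0, 0, 0], 0],
    [[0, 0, 0], 0],
    [[0, 0, 0], 0],
    [[0, 0, 0], 0],
    [[0, 0, 0], 0]
  ],
  "fingers": 40,
  "squeeze": 40
}}

```text
time: 27.13
tool_pos: [509.1, -66.2, 120.1]
tcp_rot: [179.9, 0.0, 84.5]
ft_force: [0.4, -0.5, 6.0]
finger_gap: 50.7
```

Request:
{"op": "drive_tool", "data": {
  "moves": [
    [[0, 0, 5], 0],
    [[0, 0, 18], 0],
    [[0, 0, 38], 0],
    [[0, 0, 62], 0],
    [[0, 0, 85], 0],
    [[0, 0, 102], 0],
    [[0, 0, 112], 0],
    [[0, 0, 115], 0]
  ]
}}

```text
time: 27.8
tool_pos: [508.8, -66.1, 235.9]
tcp_rot: [179.8, 0.0, 84.5]
ft_force: [-0.2, 0.1, -1.3]
finger_gap: 50.1
```

```bash
python3 st.py 18
```

```text
[508.82950081 -66.13004263 235.88967701] [1.79834791e+02 2.19931572e-02 8.45166348e+01] [-0.16527254  0.13185806 -1.31686256] [ 0.00856186 -0.00560023  0.03320629] 50.13206067493632
```

View pics/s18.png

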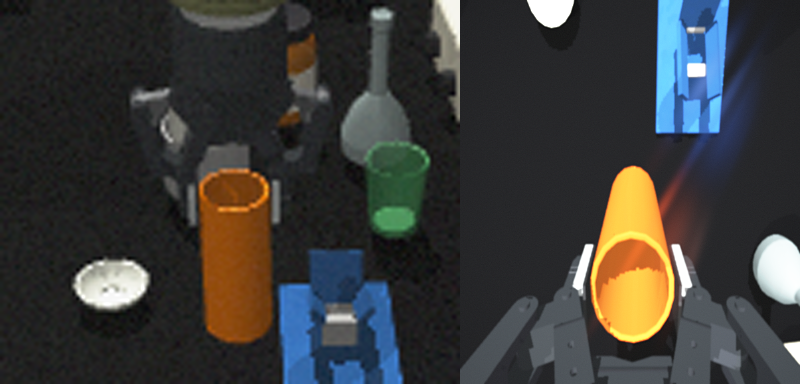

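Run:
```python
from h import *
t=snap('top','top19');np.save('pics/top19.npy',t,allow_pickle=True)
outs=[]
for s,(x0,y0) in ((t,(145,190)),(load('side18'),(205,125))):
    k=10 if s is t else 10
    z=cv2.resize(s['pixels'][y0:y0+40,x0:x0+40,::-1],None,fx=k,fy=k,interpolation=cv2.INTER_CUBIC)
    for rad,h in ((33,101),(42,70)):
        q=np.array([(proj(s,[514+rad*np.cos(a),281.5+rad*np.sin(a),h])+.5-[x0,y0])*k for a in np.linspace(0,6.28,80)])
        cv2.polylines(z,[q.astype(np.int32)],1,(0,0,255),1)
    outs.append(z)
cv2.imwrite('pics/t19.png',np.hstack(outs))
```

```text
(no output)
```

View pics/t19.png

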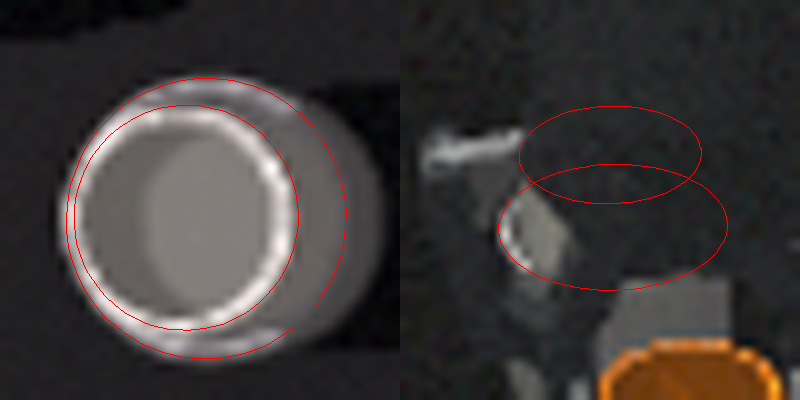

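Request:
{"op": "drive_tool", "data": {
  "moves": [
    [[0, 15, 5], 0],
    [[0.5, 45, 10], 0],
    [[1, 83, 10], 0],
    [[2, 122, 10], 0],
    [[3, 161, 10], 0],
    [[4, 200, 10], 0],
    [[5, 238, 10], 0],
    [[5, 272, 10], 0]
  ]
}}

```text
time: 28.62
tool_pos: [511.8, 208.1, 241.6]
tcp_rot: [-179.8, 0.0, 84.5]
ft_force: [0.5, -0.5, -1.2]
finger_gap: 50.7
```

Request:
{"op": "drive_tool", "data": {
  "moves": [
    [[0, 28, 0], 0],
    [[0.3, 48, 0], 0],
    [[0.5, 62, 0], 0],
    [[0.7, 70, 0], 0],
    [[0.7, 74, 0], 0],
    [[0.7, 76, 0], 0],
    [[0.7, 76, 0], 0],
    [[0.7, 76, 0], 0]
  ]
}}

```text
time: 29.28
tool_pos: [514.0, 281.0, 243.8]
tcp_rot: [180.0, 0.0, 84.5]
ft_force: [0.6, -1.0, -1.2]
finger_gap: 50.5
```

```bash
python3 st.py 20
python3 - <<'E'
from h import *
s=load('side20');p=r.sense()['tool_pos']
w=load('wrist20')
def ov(s,x0,y0,ww,h,k):
    im=cv2.resize(s['pixels'][y0:y0+h,x0:x0+ww,::-1],None,fx=k,fy=k,interpolation=cv2.INTER_CUBIC)
    for c,rad,z,col in ((p,25.5,p[2]+6.5,(255,255,255)),(p,25.5,p[2]-119.5,(255,255,255)),([513.7,282],33,101,(0,0,255)),([513.7,282],42,70,(0,0,255))):
        q=np.array([(proj(s,[c[0]+rad*np.cos(a),c[1]+rad*np.sin(a),z])+.5-[x0,y0])*k for a in np.linspace(0,6.28,80)])
        cv2.polylines(im,[q.astype(np.int32)],1,col,1)
    return im
a=ov(s,190,60,80,115,5); b=ov(w,150,60,220,316,1.8)
H=min(a.shape[0],b.shape[0]);cv2.imwrite('pics/u20.png',np.hstack([a[:H],b[:H]])); print(a.shape,b.shape)
E
```

```text
[514.00638114 281.03422859 243.75323803] [1.79998709e+02 1.95940354e-02 8.44525867e+01] [ 0.55227825 -0.96777026 -1.23177113] [ 0.01190294  0.02811441 -0.05119555] 50.540683162119066
(575, 400, 3) (569, 396, 3)
```

View pics/u20.png

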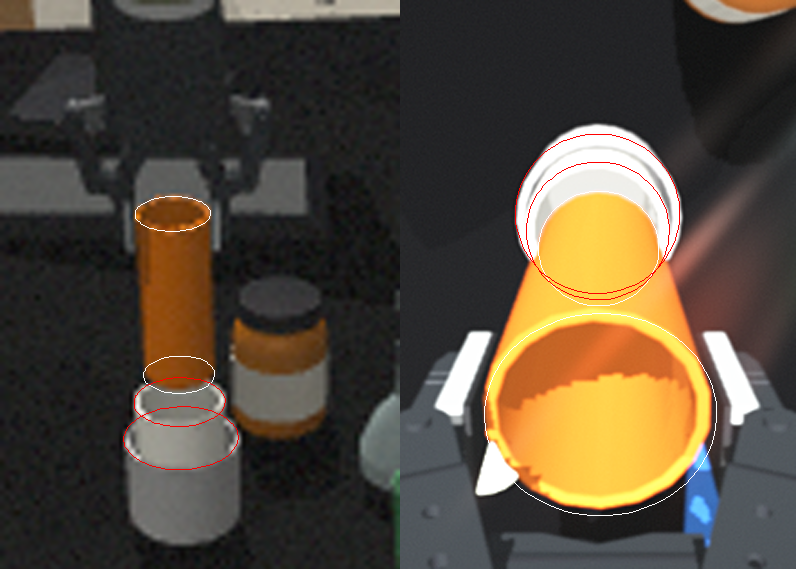

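Request:
{"op": "drive_tool", "data": {
  "moves": [
    [[0, 0, -6], 0],
    [[0, 0, -14], 0],
    [[0, 0, -24], 0],
    [[0, 0, -36], 0],
    [[0, 0, -48], 0],
    [[0, 0, -60], 0],
    [[0, 0, -70], 0],
    [[0, 0, -76], 0]
  ]
}}

```text
time: 30.05
tool_pos: [512.8, 281.7, 165.2]
tcp_rot: [-179.9, 0.1, 84.5]
ft_force: [-1.0, -0.3, -1.9]
finger_gap: 50.4
```

Request:
{"op": "drive_tool", "data": {
  "moves": [
    [[0, 0, -6], 0],
    [[0, 0, -12], 0],
    [[0, 0, -18], 0],
    [[0, 0, -24], 0],
    [[0, 0, -29], 0],
    [[0, 0, -33], 0],
    [[0, 0, -35], 0],
    [[0, 0, -35], 0]
  ]
}}

```text
time: 30.72
tool_pos: [513.5, 281.9, 132.2]
tcp_rot: [-180.0, 0.0, 84.5]
ft_force: [0.1, 0.3, -2.2]
finger_gap: 50.6
```

Request:
{"op": "drive_tool", "data": {
  "moves": [
    [[0, 0, -1], 0],
    [[0, 0, -2], 0],
    [[0, 0, -3], 0],
    [[0, 0, -4], 0],
    [[0, 0, -5], 0],
    [[0, 0, -5], 0],
    [[0, 0, -5], 0],
    [[0, 0, -5], 0]
  ]
}}

```text
time: 31.38
tool_pos: [514.0, 282.1, 128.2]
tcp_rot: [180.0, -0.0, 84.5]
ft_force: [0.2, 0.3, 1.5]
finger_gap: 50.9
```

Contact at about the expected height (force went from -2.2 to +1.5 N). One more mm, then a check.

Request:
{"op": "drive_tool", "data": {
  "moves": [
    [[0, 0, -0.5], 0],
    [[0, 0, -1], 0],
    [[0, 0, -1], 0],
    [[0, 0, -1], 0],
    [[0, 0, -1], 0],
    [[0, 0, -1], 0],
    [[0, 0, -1], 0],
    [[0, 0, -1], 0]
  ]
}}

```text
time: 32.05
tool_pos: [514.2, 282.4, 128.0]
tcp_rot: [179.9, -0.0, 84.5]
ft_force: [-2.4, 0.1, 7.9]
finger_gap: 50.5
```

```bash
python3 st.py 21
cat > chk.py <<'E'
from h import *
import sys
s=load('side'+sys.argv[1])
x0,y0,k=190,90,6
im=cv2.resize(s['pixels'][y0:y0+90,x0:x0+100,::-1],None,fx=k,fy=k,interpolation=cv2.INTER_CUBIC)
for rad,z in ((25.5,134),(33,101),(42,70)):
    q=np.array([(proj(s,[513.8+rad*np.cos(a),282+rad*np.sin(a),z])+.5-[x0,y0])*k for a in np.linspace(0,6.28,80)])
    cv2.polylines(im,[q.astype(np.int32)],1,(0,0,255),1)
cv2.imwrite(f'pics/c{sys.argv[1]}.png',im)
E
python3 chk.py 21
```

```text
[514.15768691 282.36026428 128.03667784] [ 1.79943902e+02 -4.60229639e-02  8.45186410e+01] [-2.36452709  0.10071826  7.90415224] [-0.06336061  0.71124024  0.05557749] 50.457230429835334
```

View pics/c21.png

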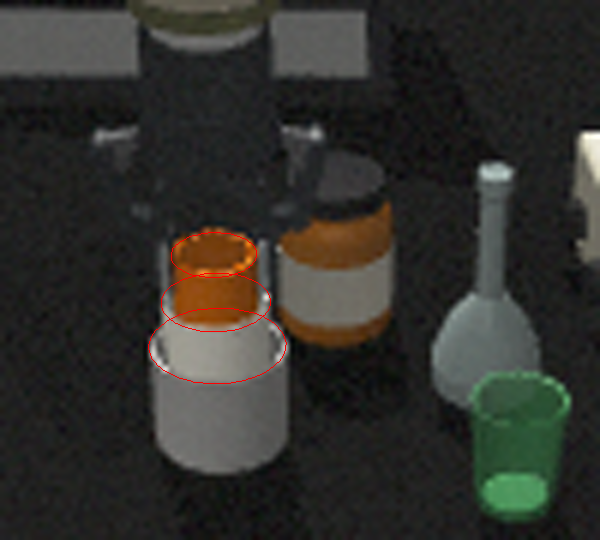

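The insert rim (about (214,253) in the crop) coincides with the seated prediction. Releasing and retreating.

Request:
{"op": "drive_tool", "data": {
  "moves": [
    [[0, 0, 0.5], 0],
    [[0, 0, 1], 0],
    [[0, 0, 1], 0],
    [[0, 0, 1], 0],
    [[0, 0, 1], 0],
    [[0, 0, 1], 0],
    [[0, 0, 1], 0],
    [[0, 0, 1], 0]
  ],
  "fingers": 85
}}

```text
time: 32.82
tool_pos: [513.7, 282.0, 127.7]
tcp_rot: [-180.0, 0.0, 84.5]
ft_force: [0.4, -0.7, -0.4]
finger_gap: 85.3
```

Request:
{"op": "drive_tool", "data": {
  "moves": [
    [[0, 0, 8], 0],
    [[0, 0, 22], 0],
    [[0, 0, 42], 0],
    [[0, 0, 66], 0],
    [[0, 0, 90], 0],
    [[0, 0, 108], 0],
    [[0, 0, 118], 0],
    [[0, 0, 120], 0]
  ]
}}

```text
time: 33.48
tool_pos: [514.9, 282.5, 251.1]
tcp_rot: [179.8, -0.1, 84.5]
ft_force: [0.2, 0.4, 0.8]
finger_gap: 85.2
```

Request:
{"op": "drive_tool", "data": {
  "moves": [
    [[0, -20, 0], 0],
    [[0, -50, 0], 0],
    [[0, -85, 0], 0],
    [[0, -120, 0], 0],
    [[0, -150, 0], 0],
    [[0, -170, 0], 0],
    [[0, -180, 0], 0],
    [[0, -180, 0], 0]
  ]
}}

```text
time: 34.15
tool_pos: [513.4, 100.3, 246.7]
tcp_rot: [-179.9, 0.0, 84.4]
ft_force: [-0.8, 0.3, -0.2]
finger_gap: 85.0
```

```bash
python3 st.py 22; python3 chk.py 22
python3 - <<'E'
from h import *
t=snap('top','top22'); k=12;x0,y0=142,187
z=cv2.resize(t['pixels'][y0:y0+45,x0:x0+45,::-1],None,fx=k,fy=k,interpolation=cv2.INTER_CUBIC)
for rad,h in ((25.5,134),(33,101),(42,70)):
    q=np.array([(proj(t,[513.8+rad*np.cos(a),282+rad*np.sin(a),h])+.5-[x0,y0])*k for a in np.linspace(0,6.28,80)])
    cv2.polylines(z,[q.astype(np.int32)],1,(0,0,255),1)
cv2.imwrite('pics/t22.png',z)
E
```

```text
[513.35415768 100.30108604 246.73016631] [-1.79910882e+02  3.59168981e-02  8.43674223e+01] [-0.75312938  0.33043387 -0.15740006] [ 0.02529158  0.05495573 -0.01049106] 85.00083071896306
```

View pics/c22.png

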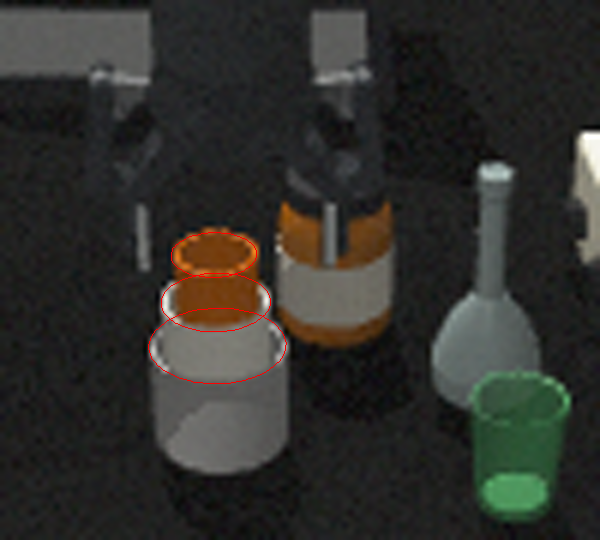

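View pics/t22.png

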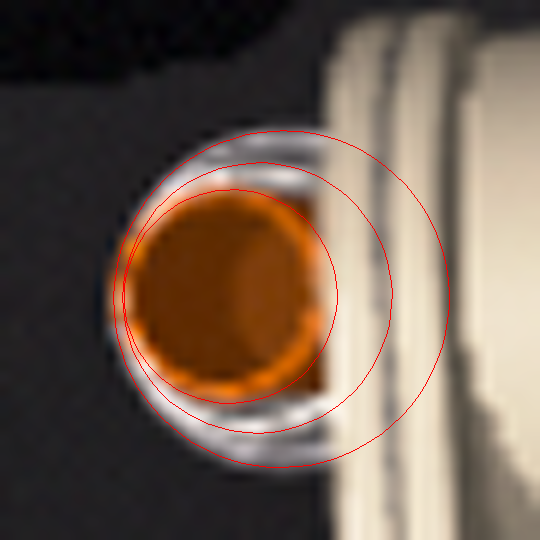

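View pics/top22.png

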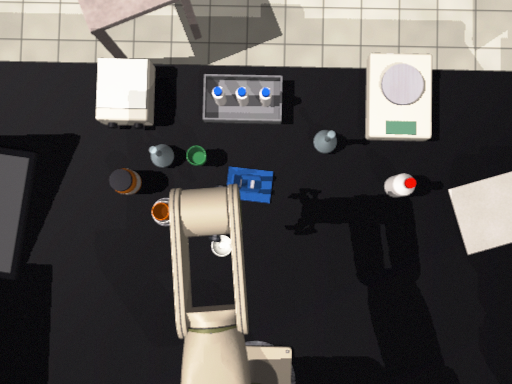

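```bash
python3 -c "
from bench import r
print(r.hand_in()); print(r.sense()['time'])"
```

```text
the job is handed in; nothing more can be done
None
the job is handed in; nothing more can be done
```

I finished the sample bath and handed it in at about 34 s of the 72 s allowed; `hand_in` gives no verdict.

**What I did**
- **Liner:** I lowered it into the jacket until it touched the floor, then let go.
- **Insert:** My first grip on the insert held it fixed at its 25° lean, and quick lifts didn't turn it. I put it back in the cradle and gripped it lightly at the rim. Brisk up-and-down moves then swung it to about 61°, and pushing its foot edge along the bench brought it upright.
- **Bench stand:** I let go of the insert and it stood upright on the bare bench, about (508, -66) mm. I picked it up again, lowered it into the liner to contact and let go.

**Last checks**
- **Seating:** In the side picture, the insert, liner and jacket rims sit where a fully seated stack would be, at 134, 101 and 70 mm, within about a pixel. The contact heights agreed with this.
- **Bystanders:** The other labware looks unmoved in the last top view. The fingers were open and clear of everything.
- **One disagreement:** In the last top picture, partly blocked by the arm, the insert's rim looks about 3 mm to the left (+y) of where I predicted. That is within the 4.5 mm clearance and the 9 mm limit, so I left it.

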